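# Retain a cart wheel with its axle clip

## Task

Finish mounting the cart wheel: slip the aluminium spacer over the axle end so it sits flat on the hub, then push the open retaining clip sideways into the axle groove above it until it is fully home, and let go. Feel for the groove and push the clip firmly but gently, without ramming it into the axle, and leave the other things on the bench where they are.

Things in the scene. Friction and masses are not known exactly. Their poses are not given: they have to be found in the camera images.
- hub (a point): Centre of the hub face, 60 mm above the bench (boss 44 mm across); z up along the axle. The steel axle, 20 mm across, rises from it. Its end is 33 to 43 mm above the hub face: this height is not measured, feel it by touching the end. It holds its height by stiff friction up to about 30 N. Sideways it is rigid.
- wheel: Cart wheel (black tyre 150 mm across, top 52 mm up) flat on a fixed bracket; origin on the bench under the axle. Axle, measured down from its flat end (14 mm across, 3 mm bevel): 12.4 mm of full 20 mm diameter, a groove 5.6 mm tall with a core 13 mm across, then full diameter down to the hub. So the groove's lower edge is 18 mm below the end.
- spacer_mid (a point): Centre, 7 mm above the underside, of the aluminium spacer ring: 36 mm outside, 24 mm hole, 14 mm tall, standing flat on the bench; z is its axis. The larger, thin steel washer is not it.
- spacer: The whole spacer ring; origin at the centre of its underside.
- clip_grip (a point): Grip point of the retaining clip, which lies flat on the bench: a black upright block, 20 mm long (x), 12 mm wide (y), 38 mm tall from the clip's underside; the point is on its centre line 24 mm above the underside. x points from the block to the clip's open mouth, z up. The arm tips lie 44 mm ahead of the point, the seat centre 34 mm ahead.
- clip: The whole clip; origin on its underside below the seat centre, same axes. A flat dark steel fork 4 mm thick, 30 mm wide over its two sprung arms, behind it a 12 mm wide neck and the grip block. Each arm has a nub inside near its tip; the nubs stand 9.5 mm apart, 3 mm ahead of the seat centre.
- clip_seat (a point): Seat centre of the clip, 2 mm above its underside. Home: this point is on the axle's line, in the groove. The nubs meet the groove's core about 8 mm short of that; forcing them over it takes a push of 12 to 20 N, then the clip snaps home and the force next rises with the seat on the core: 25 N there is home. A push of about 40 N (75 N, all its contacts on the axle added up) is ramming.
- spanner: Steel open spanner lying on the bench; leave alone.
- driver: Screwdriver lying on the bench; leave alone.
- grease: Jar 64 mm across, 90 mm tall; leave alone.
- spray: Blue can 56 mm across, 190 mm tall; leave alone.
- big_washer: Flat steel washer 52 mm across, 5 mm thick; leave alone.
- nut: Hexagon steel nut 26 mm across, 12 mm tall; leave alone.
Not all that is in view belongs to the job. Leave any yellow look-alike of the spacer alone. Leave any purple look-alike of the wheel alone.

How it is judged:
By the outcome, as a careful person would: the job done as asked, in the order asked, and still so for the second after the job is handed in, with the robot touching nothing.
It also fails if it takes over 64 s, if anything falls off the work surface, if the arm or the gripper's body presses on something with over 40 N, if the wrist force passes 120 N, or if a joint passes its speed limit or range.

## Robot

A 7-joint arm with a two-finger parallel gripper is mounted at the origin on the work surface. World frame = base frame: x ahead of the robot, y to its left, z up, the work surface at z = 0. Lengths are in mm, angles in degrees, forces in N, time in s.
With the tool pointing down it reaches from about 400 to 850 mm from the base axis. Payload 4.5 kg.
Tool frame: the origin (TCP) lies midway between the tips of the shut fingers; the grasp point (between the pads) lies pinch_z behind it (pinch_z is the distance from the TCP to the grasp point, in mm); z points along the fingers, y is the direction in which the jaws open and shut (so a half turn about z gives the same grasp; the last joint's range is limited). The gripper opens to 85 mm and grips with 20 to 120 N. Pads are 22 mm wide; open, the fingers measure 114 mm over their backs; the gripper's body (76 mm by 85 mm) begins 54 mm behind the grasp point. The pads swing forward as they close: fully open they stand 13 mm farther back than shut.
Start: joints at [-70.371, 39.483, -11.15, 89.685, 9.013, 51.709, -12.324], TCP at [189.928, 595.468, 231.317] pointing down, gripper open.
Joint ranges: [-172.22, 172.22], [-26.19, 119.32], [-84.43, 86.54], [7.71, 146.69], [-57.33, 237.33], [2.42, 119.75], [-152.13, 152.13]. Speed limits (degrees/s): [147.25, 147.25, 180, 180, 180, 180, 180].

## Interface

Orientations are given as [roll, pitch, yaw] about the fixed x, y, z axes, in that order (R = Rz(yaw) Ry(pitch) Rx(roll)).
In Python, from workcell import * gives the robot as it stands. The module is installed in compiled form; this text tells all that it offers.
- The arm moves only by the tool jog_arm, never from a script. Its argument "increments" is a list of rows, each an object of numbers: "jaw": the opening, from -1 (shut) to 1 (fully open), so that 0 is half open; "tx", "ty", "tz": the shift along the world's x, y, z in m; "roll": the turn about the world's z in rad. A call has exactly 10 rows; each row shifts and turns the commanded pose from where the row before left it; what a row does not reach is not made up. A row lasts 1/8 s, in which the tool goes at most 62.5 mm and 10.7 degrees, less where a joint would pass 70% of its speed; a pose out of reach is approached as far as the arm can. A call with a gripper value outside its range is refused whole. The fingers move at their own pace and stop on an object; "squeeze" is the grip in N (left out, the last holds). Time passes only in rows, so rows that do not move let the fingers close, or fill a call up. It gives the time, the measured TCP pose, the force and the opening at its end, in the units of the state.
- sense(): the state, without advancing time (a new reading comes with each control period).
- camera(name): name is "scene" or "top"; returns (picture, depth): 384x512x3 uint8, blue, green, red; 384x512 float32, mm along the optical axis (not along the pixel's ray), 0 where there is no reading.
- camera_info(name): a dict with "fx", "fy", "cx", "cy" (pixels), "cam_to_world" (4x4, takes a point from camera to world coordinates). Camera axes: x right, y up, looking along -z (the intrinsics and any distortion apply to the point x, -y, -z); pixel columns grow to the right and rows downward; lengths in mm; the calibration is good to about 2 mm. A picture is of the moment at which its call begins. camera_info takes no time and is no camera call.
- job_done(): hands the job in, once; it reports no verdict.
Trained networks look in the newest picture that a camera, given by its name, has taken for a name from the list of things; names that differ only in an ending like _2 or _b are one class to them, and where a whole thing is asked for, a point or a joint stands for the part that bears it (a point fixed in the world has none). Each returns a list of dicts, best first, with "confidence" (0 to 1); they miss things now and then, are a little off and sometimes report something else, mostly with a low value. They report only what shows in the picture. A call takes as long as a camera call. They do not tell look-alikes from the thing itself.
- recognise(camera, name): "extent" ([left, top, right, bottom] in pixels, round what is visible of it).
The state is a dict: "t": time; "joints": joint angles; "qd": joint speeds; "joint_efforts": joint torques, N m; "position": TCP position; "eef_rot": TCP orientation; "contact_force": force on the tool from outside, world axes, zero at the start; "torque": the same for the moment, N m; "gripper_width": finger opening in mm.
Only numpy, scipy, OpenCV 4.12 (cv2) and the standard library are available. Lean on these libraries where they do the work, as an engineer would, in place of code of your own. Each camera call takes 0.05 s, during which the arm holds its last target.

## Working session

There is one attempt and no reset: what is moved stays moved. The work goes in short steps, Python scripts to look and compute and a tool call to move; the robot and the scene stay as the last step left them, time stands still between calls to the robot, and variables do not carry over. Pictures are saved under pics/ and viewed, and the job is handed in when it is done.

Besides the shell and the picture viewer there is one more tool, called after "Request:" by a JSON object that holds its "api" and its "payload", one argument or row to a line. jog_arm: Moves the arm, as the interface text tells. Its arguments: {"type":"object","properties":{"increments":{"type":"array","items":{"type":"object","properties":{"jaw":{"type":"number"},"tx":{"type":"number"},"ty":{"type":"number"},"tz":{"type":"number"},"roll":{"type":"number"}}}},"squeeze":{"type":"number"}},"required":["increments"]}

```bash
mkdir -p pics; ls
cat > h.py <<'E'
from workcell import *
import numpy as np, cv2
def px2w(info,u,v,d):
    x=(u-info['cx'])/info['fx']*d; y=(v-info['cy'])/info['fy']*d
    return (np.array(info['cam_to_world'])@np.array([x,-y,-d,1]))[:3]
def cloud(info,depth):
    v,u=np.mgrid[:384,:512]
    x=(u-info['cx'])/info['fx']*depth; y=(v-info['cy'])/info['fy']*depth
    P=np.stack([x,-y,-depth,np.ones_like(x)],-1)@np.array(info['cam_to_world']).T
    P=P[...,:3]; P[depth==0]=np.nan
    return P
E
python3 - <<'E'
from h import *
for n in ['scene','top']:
    p,d=camera(n); i=camera_info(n); print(n,i)
    np.savez(f'{n}0.npz',p=p,d=d)
    cv2.imwrite(f'pics/{n}0.png',cv2.resize(p,(800,600),interpolation=cv2.INTER_CUBIC))
    for k in ['wheel','hub','spacer','clip','clip_grip']:
        print(k,[(np.round(r['extent']),round(r['confidence'],2)) for r in recognise(n,k)])
print(sense())
E
```

```text
pics
scene {'fx': 376.899242244231, 'fy': 376.899242244231, 'cx': 255.58674941777045, 'cy': 194.52991126996284, 'cam_to_world': array([[-4.73286084e-01, -6.32072877e-01,  6.13583051e-01,
         1.14498785e+03],
       [ 8.80716886e-01, -3.54057871e-01,  3.14612128e-01,
         3.20008466e+02],
       [ 1.83861157e-02,  6.89294496e-01,  7.24247920e-01,
         7.85710401e+02],
       [ 0.00000000e+00,  0.00000000e+00,  0.00000000e+00,
         1.00000000e+00]])}
wheel [(array([250., 142., 320., 189.]), 0.74)]
hub [(array([252., 145., 325., 186.]), 0.79), (array([201., 188., 280., 240.]), 0.71)]
spacer [(array([339., 224., 355., 238.]), 0.69), (array([344., 250., 358., 263.]), 0.53), (array([213., 143., 225., 153.]), 0.31)]
clip [(array([179., 147., 186., 170.]), 0.47)]
clip_grip [(array([176., 149., 187., 166.]), 0.69)]
top {'fx': 484.58849190738124, 'fy': 484.58849190738124, 'cx': 256.42958226628656, 'cy': 197.007466579427, 'cam_to_world': array([[-5.08130661e-03,  9.92726676e-01, -1.20282693e-01,
         3.66994147e+02],
       [-9.99743525e-01, -2.38853207e-03,  2.25206454e-02
[... 434 characters left out ...]
.]), 0.5)]
{'t': 0.6, 'joints': array([-70.37083122,  39.48245399, -11.14907485,  89.68716083,
         9.01262529,  51.71005675, -12.32304626]), 'qd': array([ 0.0127419 ,  0.02167102,  0.03055214,  0.00024427, -0.09002988,
        0.0376311 , -0.03289735]), 'joint_efforts': array([-4.88120677e-04, -5.39290524e+01, -1.26612078e+00, -1.58810931e+01,
        1.00394717e-02,  1.73152766e-03,  1.74372985e-05]), 'position': array([189.92727245, 595.4435658 , 231.30745673]), 'eef_rot': array([1.79998262e+02, 1.44256881e-04, 1.62309713e+02]), 'contact_force': array([ 0.38653532, -0.14228113,  0.02878011]), 'torque': array([-0.00056463, -0.0148764 ,  0.01399903]), 'gripper_width': 85.31590308193748}
```

View pics/scene0.png

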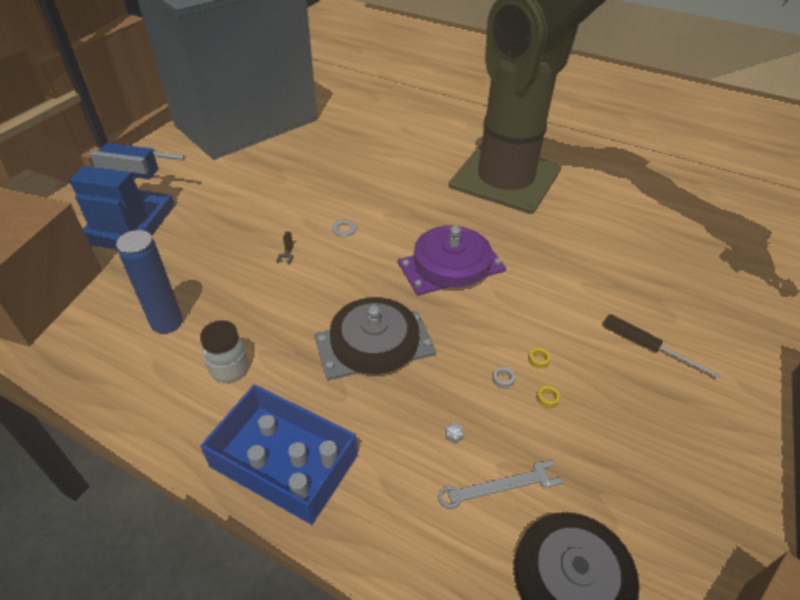

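View pics/top0.png

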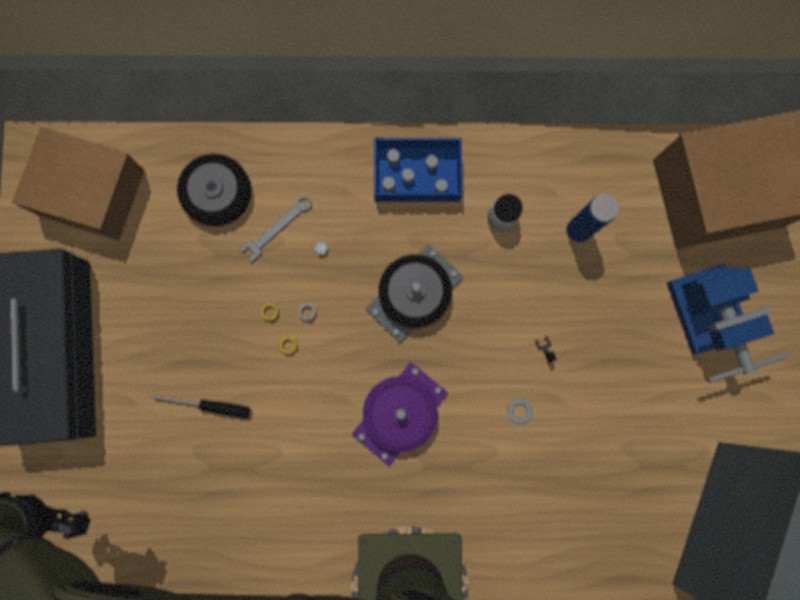

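Candidates:
- **Spacer:** the grey ring at scene-800 (503,377) and top (307,313). The yellow rings at scene (540,357) and (548,397) are look-alikes, and the large washer is at (344,228).
- **Wheel:** the black one on the bracket at scene (375,335) and top (416,291). The purple one at (453,255) is a look-alike, and the loose wheel at (580,565) has no bracket.
- **Clip:** scene (286,247), top (545,350).

Next I'll take close crops and measure.

Run:
```python
from h import *
rois={'scene':{'spacer':(308,228,340,256),'clip':(170,140,200,175),'wheel':(195,183,285,245)},
'top':{'spacer':(180,185,215,215),'clip':(335,208,365,240),'wheel':(225,150,305,225)}}
tiles=[]
for n in rois:
    z=np.load(f'{n}0.npz'); i=camera_info(n); P=cloud(i,z['d'])
    for k,(a,b,c,e) in rois[n].items():
        tiles.append(cv2.resize(z['p'][b:e,a:c],(260,260),interpolation=cv2.INTER_NEAREST))
        Q=P[b:e,a:c].reshape(-1,3); C=z['p'][b:e,a:c].reshape(-1,3)
        m=np.isfinite(Q[:,2]); Q=Q[m]
        zz=Q[:,2]; print(n,k,'zmed',np.median(zz))
        if k=='spacer':
            s=Q[zz>np.percentile(zz,30)*0+8]; print(len(s),s.min(0).round(1),s.max(0).round(1),s.mean(0).round(1))
            if len(s)>3: print(cv2.minEnclosingCircle(s[:,:2].astype(np.float32)))
        if k=='clip':
            s=Q[zz>25]; print('block',len(s),s.mean(0).round(1),s.min(0).round(1),s.max(0).round(1))
            s=Q[(zz>2)&(zz<15)]; print('fork',len(s),s.mean(0).round(1))
        if k=='wheel':
            s=Q[zz>85]; print('axle',len(s),s.mean(0).round(1),s.min(0).round(1),s.max(0).round(1))
            s=Q[(zz>48)&(zz<56)]; print('tyre',len(s),cv2.minEnclosingCircle(s[:,:2].astype(np.float32)))
            print(np.sort(zz)[-25:].round(1))
g=np.vstack([np.hstack(tiles[:3]),np.hstack(tiles[3:])]); cv2.imwrite('pics/crops.png',g)
```

```text
scene spacer zmed 1.1736850694659324
103 [487.7 190.7   8.3] [567.2 234.7  18.1] [548.5 209.4  13.5]
((527.259765625, 215.96209716796875), 41.93597412109375)
scene clip zmed 1.5570232232615808
block 36 [ 456.5 -285.3   35.1] [ 444.1 -293.9   25.2] [ 468.  -278.2   41.6]
fork 367 [ 448.5 -292.8    3.5]
scene wheel zmed 9.088050433032436
axle 48 [591.1 -10.7  93. ] [578.8 -21.3  85.8] [598.7  -2.6  98.2]
tyre 1441 ((590.0365600585938, -11.610634803771973), 73.12652587890625)
[93.8 94.2 94.3 94.3 94.5 94.7 94.7 94.8 94.8 95.1 95.2 95.2 95.2 95.3
 95.3 95.4 95.5 95.6 95.9 96.5 96.9 97.1 97.5 97.6 98.2]
top spacer zmed 1.2008139912347815
81 [500.  149.6   8.1] [593.7 252.3  21.7] [544.  202.6  13. ]
((553.047607421875, 199.84176635742188), 64.48352813720703)
top clip zmed 1.509611645357154
block 31 [ 450.8 -288.5   36.2] [ 442.5 -296.5   26.7] [ 461.7 -281.8   45.7]
fork 402 [ 468.7 -286.     4.6]
top wheel zmed 3.9083086589700997
axle 36 [584.2 -14.   93.6] [575.7 -23.5  86.8] [593.3  -4.8 100.7]
tyre 1040 ((584.681396484375, -14.468406677246094), 73.9997329711914)
[ 92.   92.3  93.1  93.2  93.6  94.2  94.7  94.9  94.9  94.9  95.1  95.3
  95.7  95.7  95.7  95.9  96.3  97.1  97.1  97.5  97.5  97.6  97.8  99.1
 100.7]
```

View pics/crops.png

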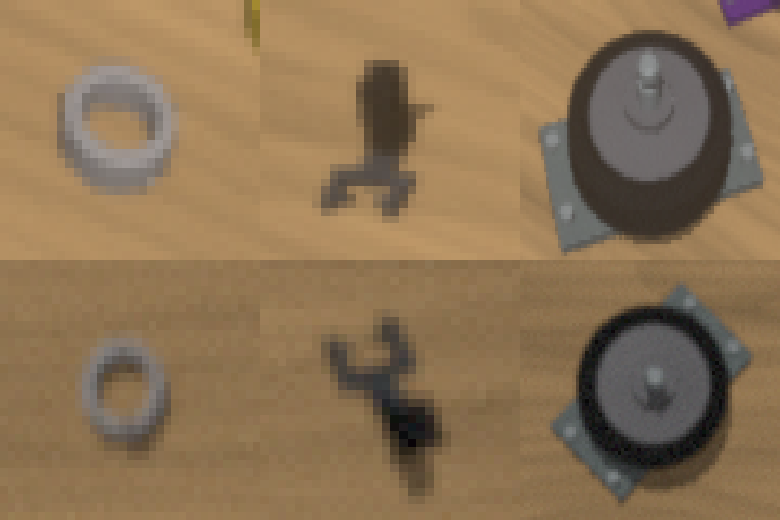

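```bash
cat > fit.py <<'E'
from h import *
from scipy.optimize import minimize
from scipy.ndimage import gaussian_filter
S=6
class View:
    def __init__(s,n,p,roi):
        s.i=camera_info(n); s.roi=roi; s.M=np.linalg.inv(s.i['cam_to_world'])
        a,b,c,e=roi; s.img=cv2.resize(p[b:e,a:c],None,fx=S,fy=S,interpolation=cv2.INTER_CUBIC).astype(float)
    def proj(s,P):
        Q=np.c_[P,np.ones(len(P))]@s.M.T; d=-Q[:,2]
        u=s.i['fx']*Q[:,0]/d+s.i['cx']; v=s.i['fy']*(-Q[:,1])/d+s.i['cy']
        return np.c_[(u-s.roi[0]+.5)*S-.5,(v-s.roi[1]+.5)*S-.5]
    def hull(s,P,m=None,val=1.):
        if m is None: m=np.zeros(s.img.shape[:2],np.float32)
        h=cv2.convexHull(s.proj(P).astype(np.float32))
        cv2.fillConvexPoly(m,np.round(h*16).astype(np.int32),val,shift=4); return m
def circ(x,y,z,r,n=60):
    t=np.linspace(0,2*np.pi,n,endpoint=False); return np.c_[x+r*np.cos(t),y+r*np.sin(t),np.full(n,z)]
def ringmask(V,x,y,z0,ro=18,ri=12,h=14):
    m=V.hull(np.r_[circ(x,y,z0,ro),circ(x,y,z0+h,ro)])
    a=V.hull(circ(x,y,z0,ri)); b=V.hull(circ(x,y,z0+h,ri))
    m[(a>0)&(b>0)]=0; return m
def score(m,t):
    m=gaussian_filter(m,S*0.6); m=m-m.mean(); t=t-t.mean()
    return -(m*t).sum()/np.sqrt((m*m).sum()*(t*t).sum()+1e-9)
def run(f,x0,step):
    x0=np.array(x0,float); sim=np.vstack([x0]+[x0+np.eye(len(x0))[k]*step[k] for k in range(len(x0))])
    r=minimize(f,x0,method='Nelder-Mead',options=dict(initial_simplex=sim,xatol=.05,fatol=1e-5)); return r.x,-r.fun
def clipmask(V,x,y,a,z0=0):  # x,y seat
    c,s=np.cos(a),np.sin(a)
    T=lambda L,z:np.c_[[[x+c*p-s*q,y+s*p+c*q,z] for p,q in L]]
    bx=[(-44,-6),(-24,-6),(-24,6),(-44,6)]
    m=V.hull(np.r_[T(bx,z0),T(bx,z0+38)])
    nk=[(-26,-6),(-10,-6),(-10,6),(-26,6)]
    V.hull(np.r_[T(nk,z0),T(nk,z0+4)],m)
    for sg in(1,-1):
        ar=[(-12,sg*6),(-8,sg*15),(-10,0),(10,sg*15),(10,sg*8)]
        for q in([(-12,0),(-4,0),(-4,sg*15),(-9,sg*15)],[(-9,sg*15),(10,sg*15),(10,sg*8),(-9,sg*8)]):
            V.hull(np.r_[T(q,z0),T(q,z0+4)],m)
    return m
E
python3 - <<'E'
from fit import *
import workcell; print([k for k in dir(workcell) if not k.startswith('__')])
rois={'scene':{'spacer':(308,228,338,256),'clip':(170,143,200,175),'wheel':(195,183,285,245)},
'top':{'spacer':(184,187,212,215),'clip':(335,208,365,240),'wheel':(225,150,305,225)}}
out=[]
for n in rois:
    p=np.load(f'{n}0.npz')['p']
    V=View(n,p,rois[n]['spacer']); t=V.img[...,0]-V.img[...,2]  # blue-red
    x,c=run(lambda q:score(ringmask(V,q[0],q[1],0),t),[547,205],[6,6]); print(n,'spacer',x.round(1),c)
    V=View(n,p,rois[n]['clip']); t=-V.img[...,2]
    best=max((run(lambda q:score(clipmask(V,*q),t),[484,-275,a],[6,6,.15]) for a in(-.2,.1,.4,.7)),key=lambda r:r[1])
    x,c=best; print(n,'clip seat',x.round(2),'deg',np.degrees(x[2]).round(1),c,'grip',(x[:2]-34*np.array([np.cos(x[2]),np.sin(x[2])])).round(1))
    m=clipmask(V,*x); cv2.imwrite('pics/_.png',m)
    ov=V.img.clip(0,255).astype(np.uint8).copy(); cs,_=cv2.findContours((m>0).astype(np.uint8),cv2.RETR_LIST,cv2.CHAIN_APPROX_NONE); cv2.drawContours(ov,cs,-1,(0,255,0),1); out.append(cv2.resize(ov,(390,390)))
    V=View(n,p,rois[n]['wheel']); im=V.img
    sat=im.max(2)-im.min(2); t=-im[...,2]
    def wm(q):
        m=V.hull(np.r_[circ(q[0],q[1],52,75),circ(q[0],q[1],q[2],75)]); V.hull(circ(q[0],q[1],q[4],q[3]),m,0.35); return m
    x,c=run(lambda q:score(wm(q),t),[587,-13,14,52,52],[6,6,5,5,4]); print(n,'wheel',x.round(1),c)
    ov=V.img.clip(0,255).astype(np.uint8).copy(); m=wm(x); cs,_=cv2.findContours((m>.5).astype(np.uint8),cv2.RETR_LIST,cv2.CHAIN_APPROX_NONE); cv2.drawContours(ov,cs,-1,(0,255,0),1)
    cs=[V.proj(circ(x[0],x[1],z,r)).round().astype(int)[:,None] for z,r in((60,22),(98,7),(95,10))]; cv2.drawContours(ov,cs,-1,(0,0,255),1); out.append(cv2.resize(ov,(390,300)))
h=[cv2.copyMakeBorder(o,0,390-o.shape[0],0,0,cv2.BORDER_CONSTANT) for o in out]
cv2.imwrite('pics/fit0.png',cv2.resize(np.vstack([np.hstack(h[:2]),np.hstack(h[2:])]),(600,600)))
E
```

```text
['IKError', 'camera', 'camera_info', 'job_done', 'pinch_z', 'recognise', 'sense']
scene spacer [547.7 208.2] 0.9850295348908231
scene clip seat [ 4.8291e+02 -2.7738e+02  3.6000e-01] deg 20.8 0.9645446318932165 grip [ 451.1 -289.5]
scene wheel [595.5  -7.3  29.2  53.5  60. ] 0.8954270932202291
top spacer [546.2 206.3] 0.9653957692262025
top clip seat [ 4.8207e+02 -2.7880e+02  3.6000e-01] deg 20.5 0.935728541594849 grip [ 450.2 -290.7]
top wheel [584.7 -14.  -77.7  54.3  65.6] 0.9195651170114673[ WARN:0@2.184] global loadsave.cpp:1063 imwrite_ Unsupported depth image for selected encoder is fallbacked to CV_8U.
```

View pics/fit0.png

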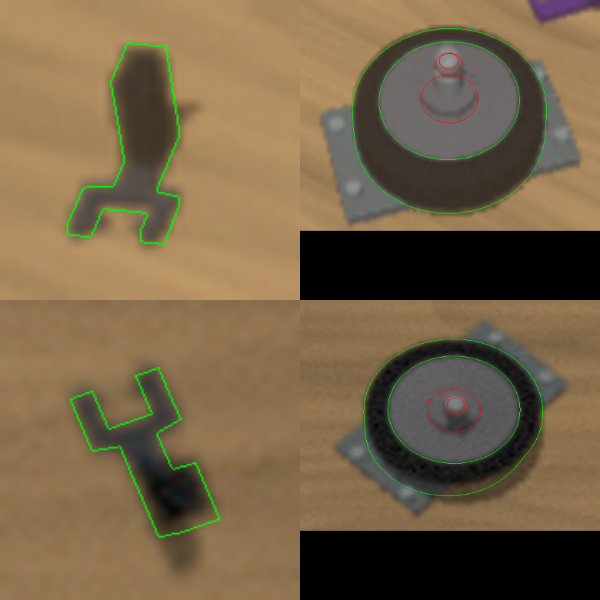

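Run:
```python
from h import *
o=[]
for n,(a,b,c,e) in {'scene':(222,190,258,222),'top':(250,170,282,202)}.items():
    p=np.load(f'{n}0.npz')['p'][b:e,a:c]; p=cv2.convertScaleAbs(p,alpha=1.6,beta=-40)
    im=cv2.resize(p,None,fx=12,fy=12,interpolation=cv2.INTER_CUBIC)
    for k in range(0,c-a,4): cv2.putText(im,str(a+k),(k*12,10),0,.35,(0,255,255)); 
    for k in range(0,e-b,4): cv2.putText(im,str(b+k),(0,k*12+10),0,.35,(0,255,255))
    o.append(cv2.resize(im,(400,400*im.shape[0]//im.shape[1])) if 0 else im[:384,:400])
cv2.imwrite('pics/tips.png',np.hstack([cv2.copyMakeBorder(x,0,0,0,400-x.shape[1],cv2.BORDER_CONSTANT) for x in o]))
```

```text
(no output)
```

View pics/tips.png

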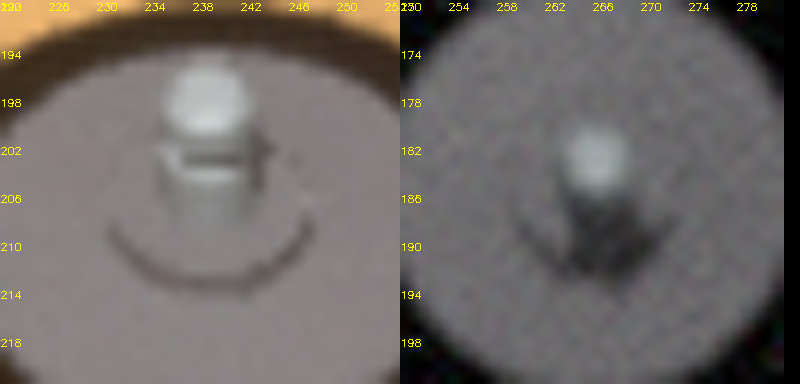

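Run:
```python
from h import *
A=[];L=[]
for n,u,v in(('scene',238.8,197.7),('top',266.0,182.7)):
    i=camera_info(n);a=px2w(i,u,v,500);b=px2w(i,u,v,900);d=(b-a)/np.linalg.norm(b-a);L.append((a,d))
    for z in(92,95,98,101): print(n,z,(a+d*(z-a[2])/d[2]).round(1))
(a,d),(b,e)=L
s=np.linalg.lstsq(np.c_[d,-e],b-a,rcond=None)[0]; print(a+d*s[0],b+e*s[1])
print(pinch_z,sense()['t'],sense()['gripper_width'])
```

```text
scene 92 [587.7 -13.   92. ]
scene 95 [590.1 -11.6  95. ]
scene 98 [592.5 -10.1  98. ]
scene 101 [594.9  -8.7 101. ]
top 92 [588.2 -14.2  92. ]
top 95 [587.8 -14.1  95. ]
top 98 [587.3 -14.   98. ]
top 101 [586.9 -13.8 101. ]
[587.6644661  -13.00769875  92.01678677] [588.21209346 -14.20337636  92.15081488]
18.700000000000003 0.6 85.31590308193748
```

Request:
{"api": "jog_arm", "payload": {
  "increments": [
    {"tx":0.036,"ty":-0.039,"tz":-0.008,"roll":-0.074,"jaw":0.2},
    {"tx":0.036,"ty":-0.039,"tz":-0.008,"roll":-0.074,"jaw":0.2},
    {"tx":0.036,"ty":-0.039,"tz":-0.008,"roll":-0.074,"jaw":0.2},
    {"tx":0.036,"ty":-0.039,"tz":-0.008,"roll":-0.074,"jaw":0.2},
    {"tx":0.036,"ty":-0.039,"tz":-0.008,"roll":-0.074,"jaw":0.2},
    {"tx":0.036,"ty":-0.039,"tz":-0.008,"roll":-0.074,"jaw":0.2},
    {"tx":0.036,"ty":-0.039,"tz":-0.008,"roll":-0.074,"jaw":0.2},
    {"tx":0.036,"ty":-0.039,"tz":-0.008,"roll":-0.074,"jaw":0.2},
    {"tx":0.036,"ty":-0.039,"tz":-0.008,"roll":-0.074,"jaw":0.2},
    {"tx":0.033,"ty":-0.037,"tz":-0.008,"roll":-0.074,"jaw":0.2}
  ]
}}

```text
t: 1.85
position: [548.4, 206.0, 151.2]
eef_rot: [180.0, 0.0, 119.7]
contact_force: [0.4, 0.9, 0.5]
gripper_width: 51.6
```

Request:
{"api": "jog_arm", "payload": {
  "increments": [
    {"tx":-0.001,"ty":0.001,"tz":-0.018,"jaw":0.2},
    {"tz":-0.018,"jaw":0.2},
    {"tz":-0.018,"jaw":0.2},
    {"tz":-0.018,"jaw":0.2},
    {"tz":-0.018,"jaw":0.2},
    {"tz":-0.018,"jaw":0.2},
    {"tz":-0.018,"jaw":0.2},
    {"tz":-0.012,"jaw":0.2},
    {"tz":-0.008,"jaw":0.2},
    {"tz":-0.003,"jaw":0.2}
  ]
}}

```text
schema error: expected keys jaw, tx, ty, tz, roll
```

Run:
```python
from h import *
o=[]
for n,(a,b,c,e) in {'scene':(290,190,370,270),'top':(160,160,240,240)}.items():
    p,d=camera(n); np.savez(f'{n}1.npz',p=p,d=d)
    o.append(cv2.resize(p[b:e,a:c],(400,400),interpolation=cv2.INTER_CUBIC))
cv2.imwrite('pics/g1.png',np.hstack(o)); s=sense(); print(s['position'],s['contact_force'])
```

```text
[551.22517857 199.83512245 150.67193079] [ 0.71757943 -0.5077496   0.02658656]
```

View pics/g1.png

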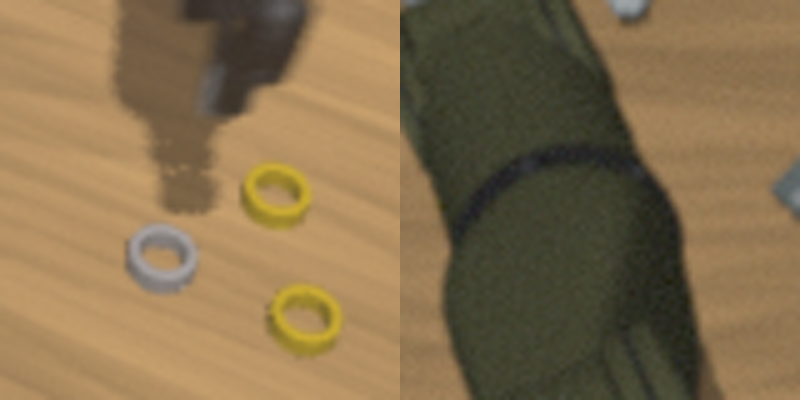

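The move was refused because every row needs all five keys. The picture shows the gripper above the grey ring, and the measured pose is still settling.

Request:
{"api": "jog_arm", "payload": {
  "increments": [
    {"tx":0,"ty":0,"roll":0,"tz":-0.02,"jaw":0.2},
    {"tx":0,"ty":0,"roll":0,"tz":-0.02,"jaw":0.2},
    {"tx":0,"ty":0,"roll":0,"tz":-0.02,"jaw":0.2},
    {"tx":0,"ty":0,"roll":0,"tz":-0.02,"jaw":0.2},
    {"tx":0,"ty":0,"roll":0,"tz":-0.015,"jaw":0.2},
    {"tx":0,"ty":0,"roll":0,"tz":-0.01,"jaw":0.2},
    {"tx":0,"ty":0,"roll":0,"tz":-0.005,"jaw":0.2},
    {"tx":0,"ty":0,"roll":0,"tz":0,"jaw":0.2},
    {"tx":0,"ty":0,"roll":0,"tz":0,"jaw":0.2},
    {"tx":0,"ty":0,"roll":0,"tz":0,"jaw":0.2}
  ]
}}

```text
t: 3.2
position: [547.3, 207.6, 41.8]
eef_rot: [179.9, 0.0, 119.9]
contact_force: [0.6, -0.6, -1.0]
gripper_width: 51.4
```

Run:
```python
from h import *
o=[]
for n,(a,b,c,e) in {'scene':(290,190,370,270)}.items():
    p,d=camera(n)
    o.append(cv2.resize(p[b:e,a:c],(500,500),interpolation=cv2.INTER_CUBIC))
cv2.imwrite('pics/g2.png',np.hstack(o)); s=sense(); print(s['position'],s['contact_force'],s['eef_rot'])
```

```text
[547.18449884 207.54192906  41.72328895] [ 0.08685417 -0.45919747  1.12916352] [1.79954819e+02 4.99450278e-03 1.19905721e+02]
```

View pics/g2.png

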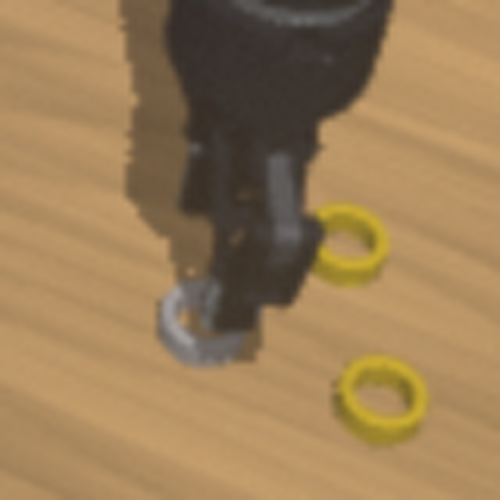

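Request:
{"api": "jog_arm", "payload": {
  "increments": [
    {"tx":0,"ty":0,"roll":0,"tz":-0.01,"jaw":0.2},
    {"tx":0,"ty":0,"roll":0,"tz":-0.01,"jaw":0.2},
    {"tx":0,"ty":0,"roll":0,"tz":-0.01,"jaw":0.2},
    {"tx":0,"ty":0,"roll":0,"tz":-0.007,"jaw":0.2},
    {"tx":0,"ty":0,"roll":0,"tz":-0.003,"jaw":0.2},
    {"tx":0,"ty":0,"roll":0,"tz":0,"jaw":0.2},
    {"tx":0,"ty":0,"roll":0,"tz":0,"jaw":0.2},
    {"tx":0,"ty":0,"roll":0,"tz":0,"jaw":-0.3},
    {"tx":0,"ty":0,"roll":0,"tz":0,"jaw":-0.3},
    {"tx":0,"ty":0,"roll":0,"tz":0,"jaw":-0.3}
  ],
  "squeeze": 40
}}

```text
t: 4.5
position: [547.2, 207.6, 2.0]
eef_rot: [179.9, 0.0, 119.9]
contact_force: [-0.7, -1.0, 5.1]
gripper_width: 33.7
```

Request:
{"api": "jog_arm", "payload": {
  "increments": [
    {"tx":0,"ty":0,"roll":0,"tz":0,"jaw":-0.3},
    {"tx":0,"ty":0,"roll":0,"tz":0,"jaw":-0.3},
    {"tx":0,"ty":0,"roll":0,"tz":0.01,"jaw":-0.3},
    {"tx":0,"ty":0,"roll":0,"tz":0.02,"jaw":-0.3},
    {"tx":0,"ty":0,"roll":0,"tz":0.03,"jaw":-0.3},
    {"tx":0,"ty":0,"roll":0,"tz":0.03,"jaw":-0.3},
    {"tx":0,"ty":0,"roll":0,"tz":0.03,"jaw":-0.3},
    {"tx":0,"ty":0,"roll":0,"tz":0.02,"jaw":-0.3},
    {"tx":0,"ty":0,"roll":0,"tz":0.01,"jaw":-0.3},
    {"tx":0,"ty":0,"roll":0,"tz":0,"jaw":-0.3}
  ]
}}

```text
t: 5.75
position: [547.3, 207.6, 152.2]
eef_rot: [179.9, 0.0, 119.9]
contact_force: [0.2, -0.1, -0.5]
gripper_width: 34.1
```

Run:
```python
from h import *
o=[]
for n,(a,b,c,e) in {'scene':(270,100,390,260)}.items():
    p,d=camera(n)
    o.append(cv2.resize(p[b:e,a:c],(450,600),interpolation=cv2.INTER_CUBIC))
cv2.imwrite('pics/g3.png',np.hstack(o)); s=sense(); print(s['position'],s['contact_force'],s['gripper_width'])
```

```text
[546.75678272 207.35105083 151.41129931] [-0.07672956 -0.74923626 -1.39131202] 33.932407217070086
```

View pics/g3.png

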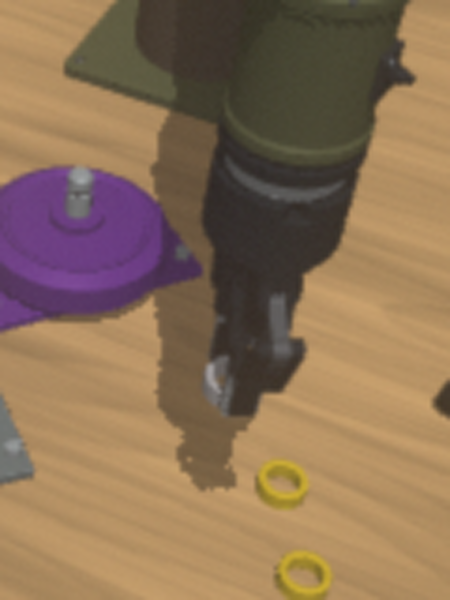

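Request:
{"api": "jog_arm", "payload": {
  "increments": [
    {"tx":0.005,"ty":-0.027,"roll":0.14,"tz":0,"jaw":-0.3},
    {"tx":0.005,"ty":-0.028,"roll":0.14,"tz":0,"jaw":-0.3},
    {"tx":0.005,"ty":-0.028,"roll":0.14,"tz":0,"jaw":-0.3},
    {"tx":0.005,"ty":-0.028,"roll":0.14,"tz":0,"jaw":-0.3},
    {"tx":0.005,"ty":-0.028,"roll":0.14,"tz":0,"jaw":-0.3},
    {"tx":0.005,"ty":-0.028,"roll":0.14,"tz":0,"jaw":-0.3},
    {"tx":0.005,"ty":-0.027,"roll":0.14,"tz":-0.01,"jaw":-0.3},
    {"tx":0.004,"ty":-0.02,"roll":0.14,"tz":-0.01,"jaw":-0.3},
    {"tx":0.002,"ty":-0.007,"roll":0.14,"tz":-0.01,"jaw":-0.3},
    {"tx":0,"ty":0,"roll":0.14,"tz":0,"jaw":-0.3}
  ]
}}

```text
t: 7.05
position: [586.6, -15.1, 119.2]
eef_rot: [180.0, -0.2, -159.7]
contact_force: [0.5, 0.2, -1.1]
gripper_width: 34.0
```

Request:
{"api": "jog_arm", "payload": {
  "increments": [
    {"tx":0,"ty":0,"roll":0,"tz":0,"jaw":-0.3},
    {"tx":0,"ty":0,"roll":0,"tz":0,"jaw":-0.3},
    {"tx":0,"ty":0,"roll":0,"tz":0,"jaw":-0.3},
    {"tx":0,"ty":0,"roll":0,"tz":0,"jaw":-0.3},
    {"tx":0,"ty":0,"roll":0,"tz":0,"jaw":-0.3},
    {"tx":0,"ty":0,"roll":0,"tz":0,"jaw":-0.3},
    {"tx":0,"ty":0,"roll":0,"tz":0,"jaw":-0.3},
    {"tx":0,"ty":0,"roll":0,"tz":0,"jaw":-0.3},
    {"tx":0,"ty":0,"roll":0,"tz":0,"jaw":-0.3},
    {"tx":0,"ty":0,"roll":0,"tz":0,"jaw":-0.3}
  ]
}}

```text
t: 8.3
position: [587.9, -13.5, 121.3]
eef_rot: [180.0, 0.0, -159.9]
contact_force: [-0.8, 0.1, -1.2]
gripper_width: 34.1
```

Run:
```python
from h import *
o=[]
for n,(a,b,c,e) in {'scene':(200,150,280,250),'top':(230,140,300,220)}.items():
    p,d=camera(n); np.savez(f'{n}4.npz',p=p,d=d)
    o.append(cv2.resize(p[b:e,a:c],(400,500),interpolation=cv2.INTER_CUBIC))
cv2.imwrite('pics/g4.png',np.hstack(o)); s=sense(); print(s['t'],s['position'],s['eef_rot'],s['contact_force'],s['gripper_width'],s['joints'])
```

```text
8.4 [587.92175457 -13.5415572  121.31449498] [ 1.79995560e+02 -1.51331341e-03 -1.59877499e+02] [ 2.14434824  0.11926672 -0.26126247] 33.92367933127952 [ 12.37899129  47.21395689 -27.40802176 101.15502772  32.00489005
  39.5908674   77.38084461]
```

View pics/g4.png

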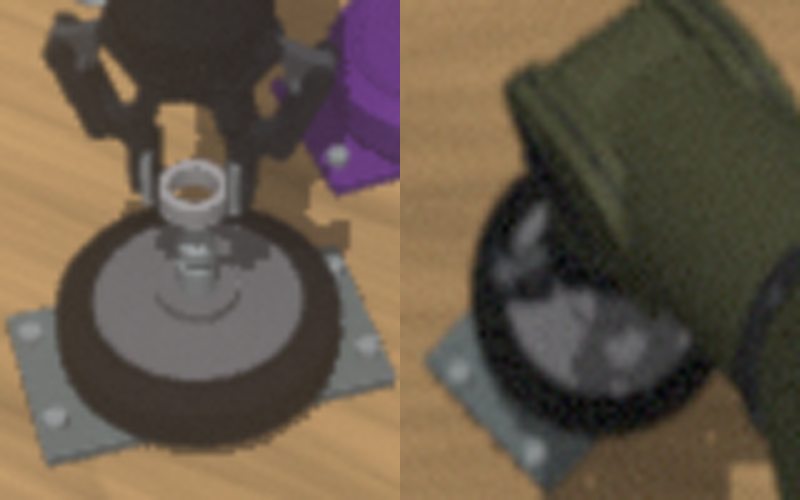

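Run:
```python
from fit import *
p=np.load('scene4.npz')['p']
V=View('scene',p,(229,178,248,197)); t=V.img.mean(2)
for z0 in(117,119.3,121):
    x,c=run(lambda q:score(ringmask(V,q[0],q[1],z0),t),[588,-13.5],[6,6]); print(z0,x.round(1),c, V.proj(np.array([[*x,z0+7]]))/S+np.array([229,178])-.5)
x,c=run(lambda q:score(ringmask(V,q[0],q[1],119.3),t),[588,-13.5],[6,6])
im=V.img.clip(0,255).astype(np.uint8); m=ringmask(V,*x,119.3)
cs,_=cv2.findContours((m>.5).astype(np.uint8),cv2.RETR_LIST,cv2.CHAIN_APPROX_NONE); cv2.drawContours(im,cs,-1,(0,255,0),1)
a=cv2.resize(im,(400,400))
b=cv2.resize(cv2.convertScaleAbs(p[188:220,220:256],alpha=1.6,beta=-40),None,fx=11,fy=11,interpolation=cv2.INTER_CUBIC)
b=cv2.copyMakeBorder(b,0,400-b.shape[0],0,400-b.shape[1],cv2.BORDER_CONSTANT)
cv2.imwrite('pics/f4.png',np.hstack([a,b]))
# axis line projection for candidates
i=camera_info('scene');M=np.linalg.inv(i['cam_to_world'])
for xy in((588,-13.5),):
  for z in(60,75,93,98):
    q=M@np.array([*xy,z,1]);print(z,i['fx']*q[0]/-q[2]+i['cx'],i['fy']*q[1]/q[2]+i['cy'])
```

```text
117 [583.8 -15.8] 0.7225159595470341 [[238.34991331 187.3630994 ]]
119.3 [585.6 -14.2] 0.7208380616487876 [[238.51801177 187.35867616]]
121 [586.9 -13.5] 0.7202081625180283 [[238.50606748 187.33002636]]
60 238.74164361573557 206.1941513812639
75 238.65941603912913 202.27263676287166
93 238.55825627591082 197.44822740258545
98 238.52966089114472 196.0844851641929
```

View pics/f4.png

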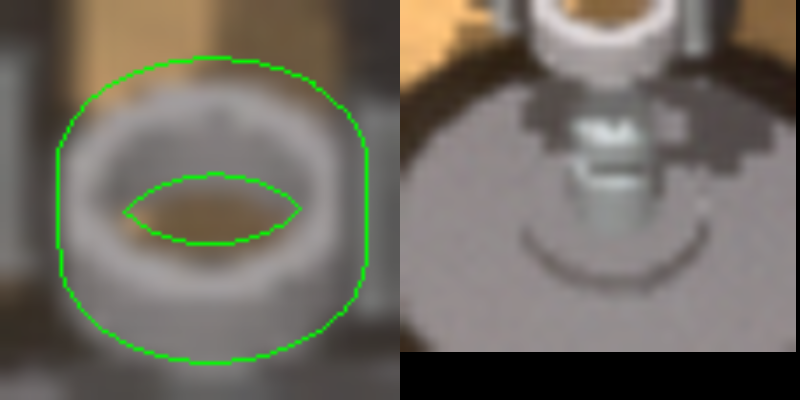

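Request:
{"api": "jog_arm", "payload": {
  "increments": [
    {"tx":0.001,"ty":0.002,"roll":0,"tz":-0.004,"jaw":-0.3},
    {"tx":0,"ty":0,"roll":0,"tz":-0.005,"jaw":-0.3},
    {"tx":0,"ty":0,"roll":0,"tz":-0.005,"jaw":-0.3},
    {"tx":0,"ty":0,"roll":0,"tz":-0.004,"jaw":-0.3},
    {"tx":0,"ty":0,"roll":0,"tz":-0.003,"jaw":-0.3},
    {"tx":0,"ty":0,"roll":0,"tz":-0.002,"jaw":-0.3},
    {"tx":0,"ty":0,"roll":0,"tz":-0.001,"jaw":-0.3},
    {"tx":0,"ty":0,"roll":0,"tz":0,"jaw":-0.3},
    {"tx":0,"ty":0,"roll":0,"tz":0,"jaw":-0.3},
    {"tx":0,"ty":0,"roll":0,"tz":0,"jaw":-0.3}
  ]
}}

```text
t: 9.65
position: [589.0, -11.5, 97.4]
eef_rot: [180.0, 0.0, -159.9]
contact_force: [0.4, -0.1, 0.4]
gripper_width: 33.8
```

```bash
cat > look.py <<'E'
from h import *
import sys
f=sys.argv[1]; a,b,c,e=map(int,sys.argv[2:6]); n=sys.argv[6] if len(sys.argv)>6 else 'scene'
p,d=camera(n); np.savez(f'{f}.npz',p=p,d=d)
p=cv2.convertScaleAbs(p[b:e,a:c],alpha=1.4,beta=-20); k=min(800/(c-a),600/(e-b))
im=cv2.resize(p,None,fx=k,fy=k,interpolation=cv2.INTER_CUBIC)
for q in range(0,c-a,5): cv2.putText(im,str(a+q),(int(q*k),10),0,.35,(0,255,255))
for q in range(0,e-b,5): cv2.putText(im,str(b+q),(0,int(q*k)+10),0,.35,(0,255,255))
cv2.imwrite(f'pics/{f}.png',im[:600,:800]); s=sense(); print('t',s['t'],'scale',k,s['position'].round(2),s['contact_force'].round(2),s['torque'].round(2),s['gripper_width'])
E
python3 look.py g5 215 170 265 215
```

```text
t 9.7 scale 13.333333333333334 [588.97 -11.57  97.4 ] [-0.01 -0.59 -0.5 ] [-0.01  0.01  0.01] 34.11930211039945
```

View pics/g5.png

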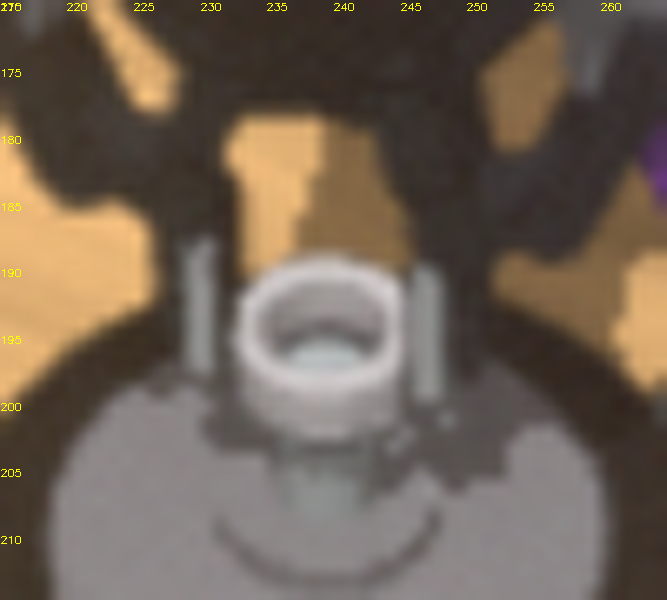

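Request:
{"api": "jog_arm", "payload": {
  "increments": [
    {"tx":0,"ty":0,"roll":0,"tz":-0.001,"jaw":-0.3},
    {"tx":0,"ty":0,"roll":0,"tz":-0.001,"jaw":-0.3},
    {"tx":0,"ty":0,"roll":0,"tz":-0.001,"jaw":-0.3},
    {"tx":0,"ty":0,"roll":0,"tz":-0.001,"jaw":-0.3},
    {"tx":0,"ty":0,"roll":0,"tz":-0.001,"jaw":-0.3},
    {"tx":0,"ty":0,"roll":0,"tz":-0.001,"jaw":-0.3},
    {"tx":0,"ty":0,"roll":0,"tz":-0.001,"jaw":-0.3},
    {"tx":0,"ty":0,"roll":0,"tz":-0.001,"jaw":-0.3},
    {"tx":0,"ty":0,"roll":0,"tz":0,"jaw":-0.3},
    {"tx":0,"ty":0,"roll":0,"tz":0,"jaw":-0.3}
  ]
}}

```text
t: 10.95
position: [588.6, -11.8, 89.1]
eef_rot: [-180.0, -0.0, -159.9]
contact_force: [-2.2, -1.5, -1.0]
gripper_width: 34.3
```

Request:
{"api": "jog_arm", "payload": {
  "increments": [
    {"tx":-0.001,"ty":-0.0005,"roll":0,"tz":0,"jaw":-0.3},
    {"tx":0,"ty":0,"roll":0,"tz":-0.001,"jaw":-0.3},
    {"tx":0,"ty":0,"roll":0,"tz":-0.002,"jaw":-0.3},
    {"tx":0,"ty":0,"roll":0,"tz":-0.002,"jaw":-0.3},
    {"tx":0,"ty":0,"roll":0,"tz":-0.002,"jaw":-0.3},
    {"tx":0,"ty":0,"roll":0,"tz":-0.002,"jaw":-0.3},
    {"tx":0,"ty":0,"roll":0,"tz":-0.002,"jaw":-0.3},
    {"tx":0,"ty":0,"roll":0,"tz":-0.001,"jaw":-0.3},
    {"tx":0,"ty":0,"roll":0,"tz":0,"jaw":-0.3},
    {"tx":0,"ty":0,"roll":0,"tz":0,"jaw":-0.3}
  ]
}}

```text
t: 12.2
position: [588.0, -12.0, 77.4]
eef_rot: [180.0, 0.0, -159.9]
contact_force: [-0.6, 0.8, -0.6]
gripper_width: 34.1
```

Request:
{"api": "jog_arm", "payload": {
  "increments": [
    {"tx":0,"ty":0,"roll":0,"tz":-0.002,"jaw":-0.3},
    {"tx":0,"ty":0,"roll":0,"tz":-0.002,"jaw":-0.3},
    {"tx":0,"ty":0,"roll":0,"tz":-0.002,"jaw":-0.3},
    {"tx":0,"ty":0,"roll":0,"tz":-0.002,"jaw":-0.3},
    {"tx":0,"ty":0,"roll":0,"tz":-0.002,"jaw":-0.3},
    {"tx":0,"ty":0,"roll":0,"tz":-0.002,"jaw":-0.3},
    {"tx":0,"ty":0,"roll":0,"tz":-0.001,"jaw":-0.3},
    {"tx":0,"ty":0,"roll":0,"tz":-0.001,"jaw":-0.3},
    {"tx":0,"ty":0,"roll":0,"tz":-0.0005,"jaw":-0.3},
    {"tx":0,"ty":0,"roll":0,"tz":-0.0005,"jaw":-0.3}
  ]
}}

```text
t: 13.45
position: [588.0, -12.0, 62.3]
eef_rot: [180.0, 0.0, -159.9]
contact_force: [-0.7, -0.4, -1.6]
gripper_width: 34.3
```

Request:
{"api": "jog_arm", "payload": {
  "increments": [
    {"tx":0,"ty":0,"roll":0,"tz":-0.0005,"jaw":-0.3},
    {"tx":0,"ty":0,"roll":0,"tz":-0.0005,"jaw":-0.3},
    {"tx":0,"ty":0,"roll":0,"tz":0,"jaw":-0.3},
    {"tx":0,"ty":0,"roll":0,"tz":0,"jaw":-0.3},
    {"tx":0,"ty":0,"roll":0,"tz":0,"jaw":0.0},
    {"tx":0,"ty":0,"roll":0,"tz":0,"jaw":0.2},
    {"tx":0,"ty":0,"roll":0,"tz":0,"jaw":0.2},
    {"tx":0,"ty":0,"roll":0,"tz":0,"jaw":0.2},
    {"tx":0,"ty":0,"roll":0,"tz":0,"jaw":0.2},
    {"tx":0,"ty":0,"roll":0,"tz":0,"jaw":0.2}
  ]
}}

```text
t: 14.7
position: [587.9, -12.0, 61.3]
eef_rot: [180.0, -0.0, -159.9]
contact_force: [-0.4, -0.1, 0.7]
gripper_width: 50.8
```

```bash
python3 look.py g6 215 170 265 215
```

```text
t 14.75 scale 13.333333333333334 [587.95 -12.02  61.33] [-0.21 -0.3   0.21] [-0.01  0.03 -0.02] 51.22523136266819
```

View pics/g6.png

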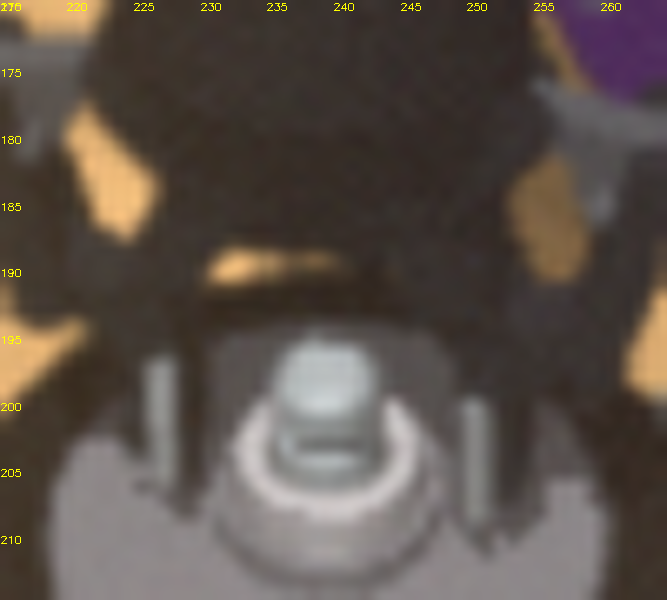

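Request:
{"api": "jog_arm", "payload": {
  "increments": [
    {"tx":0,"ty":0,"roll":0,"tz":0.015,"jaw":0.3},
    {"tx":0,"ty":0,"roll":0,"tz":0.02,"jaw":0.3},
    {"tx":0,"ty":0,"roll":0,"tz":0.02,"jaw":0.3},
    {"tx":0,"ty":0,"roll":0,"tz":0.01,"jaw":-1},
    {"tx":0,"ty":0,"roll":0,"tz":0,"jaw":-1},
    {"tx":0,"ty":0,"roll":0,"tz":0,"jaw":-1},
    {"tx":0,"ty":0,"roll":0,"tz":0,"jaw":-1},
    {"tx":0,"ty":0,"roll":0,"tz":-0.005,"jaw":-1},
    {"tx":0,"ty":0,"roll":0,"tz":-0.005,"jaw":-1},
    {"tx":0,"ty":0,"roll":0,"tz":-0.005,"jaw":-1}
  ]
}}

```text
t: 16.0
position: [587.7, -12.0, 110.7]
eef_rot: [180.0, -0.0, -159.9]
contact_force: [0.3, 0.9, -1.1]
gripper_width: 0.2
```

Request:
{"api": "jog_arm", "payload": {
  "increments": [
    {"tx":0,"ty":0,"roll":0,"tz":-0.003,"jaw":-1},
    {"tx":0,"ty":0,"roll":0,"tz":-0.002,"jaw":-1},
    {"tx":0,"ty":0,"roll":0,"tz":-0.001,"jaw":-1},
    {"tx":0,"ty":0,"roll":0,"tz":-0.001,"jaw":-1},
    {"tx":0,"ty":0,"roll":0,"tz":-0.001,"jaw":-1},
    {"tx":0,"ty":0,"roll":0,"tz":0,"jaw":-1},
    {"tx":0,"ty":0,"roll":0,"tz":0,"jaw":-1},
    {"tx":0,"ty":0,"roll":0,"tz":0,"jaw":-1},
    {"tx":0,"ty":0,"roll":0,"tz":0,"jaw":-1},
    {"tx":0,"ty":0,"roll":0,"tz":0,"jaw":-1}
  ]
}}

```text
t: 17.25
position: [587.9, -12.0, 103.3]
eef_rot: [180.0, 0.0, -159.9]
contact_force: [-0.2, -0.3, -0.3]
gripper_width: -0.2
```

```bash
python3 look.py g7 215 170 265 215
```

```text
t 17.3 scale 13.333333333333334 [587.96 -12.01 103.35] [-0.19 -0.9   0.58] [-0.   -0.01 -0.02] 0.27283579594567625
```

View pics/g7.png

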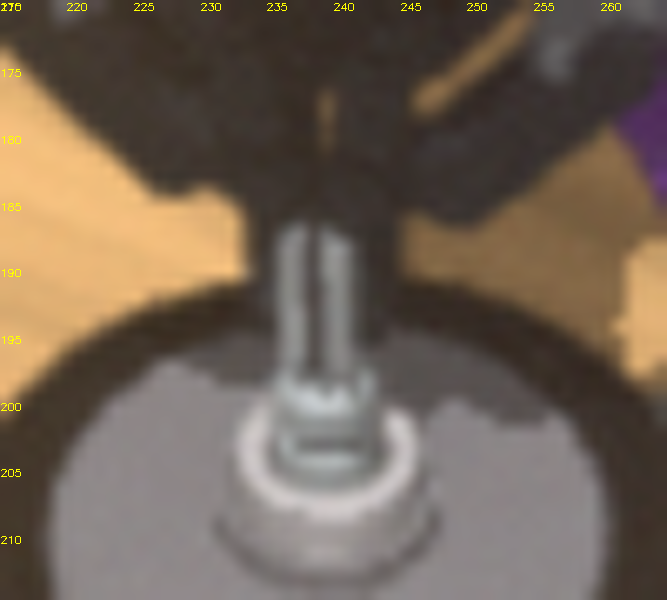

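Request:
{"api": "jog_arm", "payload": {
  "increments": [
    {"tx":-0.0005,"ty":0.001,"roll":0,"tz":-0.001,"jaw":-1},
    {"tx":0,"ty":0,"roll":0,"tz":-0.001,"jaw":-1},
    {"tx":0,"ty":0,"roll":0,"tz":-0.001,"jaw":-1},
    {"tx":0,"ty":0,"roll":0,"tz":-0.001,"jaw":-1},
    {"tx":0,"ty":0,"roll":0,"tz":-0.001,"jaw":-1},
    {"tx":0,"ty":0,"roll":0,"tz":0,"jaw":-1},
    {"tx":0,"ty":0,"roll":0,"tz":0,"jaw":-1},
    {"tx":0,"ty":0,"roll":0,"tz":0,"jaw":-1},
    {"tx":0,"ty":0,"roll":0,"tz":0,"jaw":-1},
    {"tx":0,"ty":0,"roll":0,"tz":0,"jaw":-1}
  ]
}}

```text
t: 18.55
position: [587.4, -11.0, 98.3]
eef_rot: [180.0, 0.0, -159.9]
contact_force: [0.3, -1.2, -0.6]
gripper_width: -0.1
```

Request:
{"api": "jog_arm", "payload": {
  "increments": [
    {"tx":0,"ty":0,"roll":0,"tz":-0.0005,"jaw":-1},
    {"tx":0,"ty":0,"roll":0,"tz":-0.0005,"jaw":-1},
    {"tx":0,"ty":0,"roll":0,"tz":-0.0005,"jaw":-1},
    {"tx":0,"ty":0,"roll":0,"tz":-0.0005,"jaw":-1},
    {"tx":0,"ty":0,"roll":0,"tz":-0.0005,"jaw":-1},
    {"tx":0,"ty":0,"roll":0,"tz":0,"jaw":-1},
    {"tx":0,"ty":0,"roll":0,"tz":0,"jaw":-1},
    {"tx":0,"ty":0,"roll":0,"tz":0,"jaw":-1},
    {"tx":0,"ty":0,"roll":0,"tz":0,"jaw":-1},
    {"tx":0,"ty":0,"roll":0,"tz":0,"jaw":-1}
  ]
}}

```text
t: 19.8
position: [587.4, -11.0, 95.8]
eef_rot: [180.0, -0.0, -159.9]
contact_force: [0.1, 0.4, 0.5]
gripper_width: 0.0
```

Request:
{"api": "jog_arm", "payload": {
  "increments": [
    {"tx":0,"ty":0,"roll":0,"tz":-0.0005,"jaw":-1},
    {"tx":0,"ty":0,"roll":0,"tz":-0.0005,"jaw":-1},
    {"tx":0,"ty":0,"roll":0,"tz":-0.0005,"jaw":-1},
    {"tx":0,"ty":0,"roll":0,"tz":-0.0005,"jaw":-1},
    {"tx":0,"ty":0,"roll":0,"tz":0,"jaw":-1},
    {"tx":0,"ty":0,"roll":0,"tz":0,"jaw":-1},
    {"tx":0,"ty":0,"roll":0,"tz":0,"jaw":-1},
    {"tx":0,"ty":0,"roll":0,"tz":0,"jaw":-1},
    {"tx":0,"ty":0,"roll":0,"tz":0,"jaw":-1},
    {"tx":0,"ty":0,"roll":0,"tz":0,"jaw":-1}
  ]
}}

```text
t: 21.05
position: [587.5, -11.0, 94.4]
eef_rot: [-180.0, 0.0, -159.9]
contact_force: [-2.1, -0.5, 6.4]
gripper_width: 0.1
```

Request:
{"api": "jog_arm", "payload": {
  "increments": [
    {"tx":0,"ty":0,"roll":0,"tz":0.02,"jaw":-1},
    {"tx":0,"ty":0,"roll":0,"tz":0.03,"jaw":-0.5},
    {"tx":-0.01,"ty":-0.02,"roll":0,"tz":0.01,"jaw":0},
    {"tx":-0.02,"ty":-0.041,"roll":0,"tz":0,"jaw":0},
    {"tx":-0.023,"ty":-0.047,"roll":0,"tz":0,"jaw":0},
    {"tx":-0.023,"ty":-0.047,"roll":0,"tz":0,"jaw":0},
    {"tx":-0.023,"ty":-0.047,"roll":0,"tz":0,"jaw":0},
    {"tx":-0.02,"ty":-0.04,"roll":0,"tz":-0.01,"jaw":0},
    {"tx":-0.012,"ty":-0.026,"roll":0,"tz":-0.02,"jaw":0},
    {"tx":-0.0055,"ty":-0.011,"roll":0.009,"tz":-0.01,"jaw":0}
  ]
}}

```text
t: 22.3
position: [449.3, -291.8, 112.8]
eef_rot: [180.0, -0.1, -159.5]
contact_force: [-0.1, 0.1, 0.5]
gripper_width: 42.8
```

Request:
{"api": "jog_arm", "payload": {
  "increments": [
    {"tx":0,"ty":0,"roll":0,"tz":-0.015,"jaw":0},
    {"tx":0,"ty":0,"roll":0,"tz":-0.015,"jaw":0},
    {"tx":0,"ty":0,"roll":0,"tz":-0.014,"jaw":0},
    {"tx":0,"ty":0,"roll":0,"tz":-0.01,"jaw":0},
    {"tx":0,"ty":0,"roll":0,"tz":-0.005,"jaw":0},
    {"tx":0,"ty":0,"roll":0,"tz":0,"jaw":0},
    {"tx":0,"ty":0,"roll":0,"tz":0,"jaw":0},
    {"tx":0,"ty":0,"roll":0,"tz":0,"jaw":0},
    {"tx":0,"ty":0,"roll":0,"tz":0,"jaw":0},
    {"tx":0,"ty":0,"roll":0,"tz":0,"jaw":0}
  ]
}}

```text
t: 23.55
position: [451.0, -290.1, 55.0]
eef_rot: [-180.0, 0.0, -159.4]
contact_force: [-0.1, 0.6, 0.3]
gripper_width: 42.8
```

```bash
python3 look.py g8 155 115 215 175;  python3 look.py g8t 310 190 380 250 top
```

```text
t 23.6 scale 10.0 [ 450.97 -290.08   54.91] [0.28 0.6  0.27] [-0.02 -0.04  0.06] 42.88251120063065
t 23.65 scale 10.0 [ 450.93 -290.08   54.88] [ 0.21 -0.55 -0.19] [-0.   -0.05  0.08] 42.630730488834715
```

View pics/g8.png

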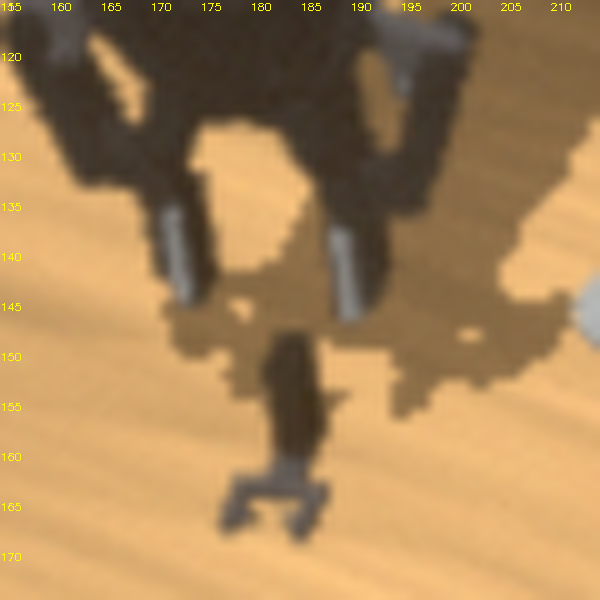

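View pics/g8t.png

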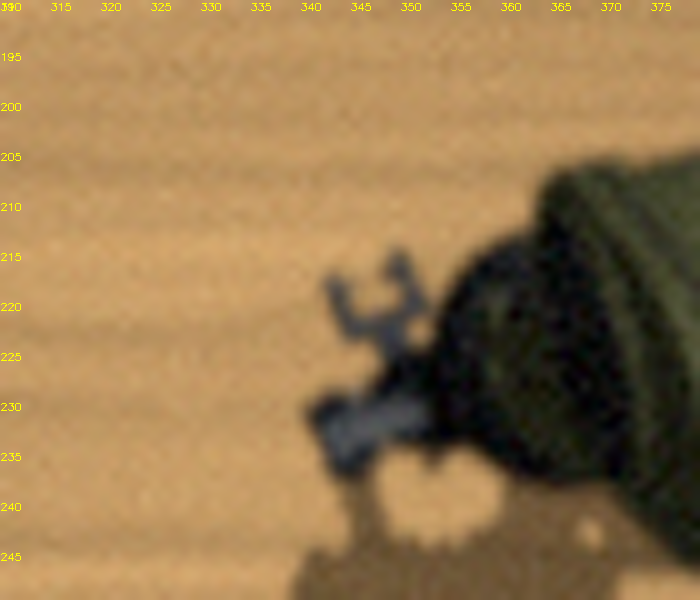

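Request:
{"api": "jog_arm", "payload": {
  "increments": [
    {"tx":0,"ty":0.0005,"roll":0,"tz":-0.01,"jaw":0},
    {"tx":0,"ty":0,"roll":0,"tz":-0.012,"jaw":0},
    {"tx":0,"ty":0,"roll":0,"tz":-0.012,"jaw":0},
    {"tx":0,"ty":0,"roll":0,"tz":-0.01,"jaw":0},
    {"tx":0,"ty":0,"roll":0,"tz":-0.004,"jaw":0},
    {"tx":0,"ty":0,"roll":0,"tz":-0.002,"jaw":0},
    {"tx":0,"ty":0,"roll":0,"tz":0,"jaw":0},
    {"tx":0,"ty":0,"roll":0,"tz":0,"jaw":0},
    {"tx":0,"ty":0,"roll":0,"tz":0,"jaw":-0.3},
    {"tx":0,"ty":0,"roll":0,"tz":0,"jaw":-0.5}
  ]
}}

```text
t: 24.9
position: [451.0, -289.6, 5.0]
eef_rot: [-180.0, 0.0, -159.4]
contact_force: [0.2, 0.5, 0.1]
gripper_width: 21.4
```

Request:
{"api": "jog_arm", "payload": {
  "increments": [
    {"tx":0,"ty":0,"roll":0,"tz":0,"jaw":-0.65},
    {"tx":0,"ty":0,"roll":0,"tz":0,"jaw":-1},
    {"tx":0,"ty":0,"roll":0,"tz":0,"jaw":-1},
    {"tx":0,"ty":0,"roll":0,"tz":0,"jaw":-1},
    {"tx":0,"ty":0,"roll":0,"tz":0,"jaw":-1},
    {"tx":0,"ty":0,"roll":0,"tz":0,"jaw":-1},
    {"tx":0,"ty":0,"roll":0,"tz":0,"jaw":-1},
    {"tx":0,"ty":0,"roll":0,"tz":0,"jaw":-1},
    {"tx":0,"ty":0,"roll":0,"tz":0,"jaw":-1},
    {"tx":0,"ty":0,"roll":0,"tz":0,"jaw":-1}
  ],
  "squeeze": 80
}}

```text
t: 26.15
position: [451.0, -289.6, 5.0]
eef_rot: [-180.0, 0.0, -159.4]
contact_force: [0.5, 0.2, 5.1]
gripper_width: 10.7
```

```bash
python3 look.py g9 155 115 215 175;  python3 look.py g9t 310 190 380 250 top
python3 - <<'E'
from fit import *
for n,f,roi in(('scene','g9',(174,158,192,175)),('top','g9t',(335,210,356,226))):
    p=np.load(f+'.npz')['p']
    V=View(n,p,roi); t=-V.img[...,2]
    x,c=run(lambda q:score(clipmask(V,*q),t),[484,-275,.36],[4,4,.1]); print(n,x.round(2),np.degrees(x[2]),c,'grip',(x[:2]-34*np.array([np.cos(x[2]),np.sin(x[2])])).round(1))
E
```

```text
t 26.2 scale 10.0 [ 450.98 -289.58    5.03] [0.21 0.04 6.11] [0.04 0.17 0.05] 10.619761277178602
t 26.25 scale 10.0 [ 450.98 -289.59    5.02] [-0.53  0.1   5.21] [-0.01  0.14  0.01] 10.985586764868284
scene [ 4.8221e+02 -2.7786e+02  3.5000e-01] 19.924897370427125 0.9094395603212883 grip [ 450.2 -289.4]
top [ 478.45 -286.91    0.99] 56.652341679361555 0.8319411456847527 grip [ 459.8 -315.3]
```

View pics/g9.png

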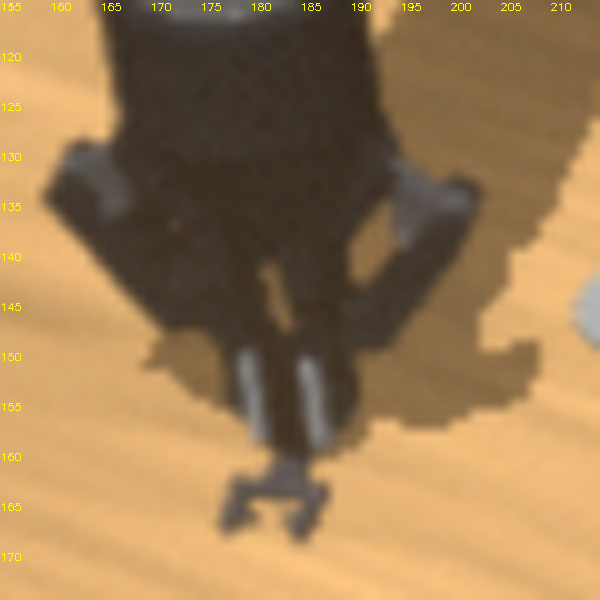

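View pics/g9t.png

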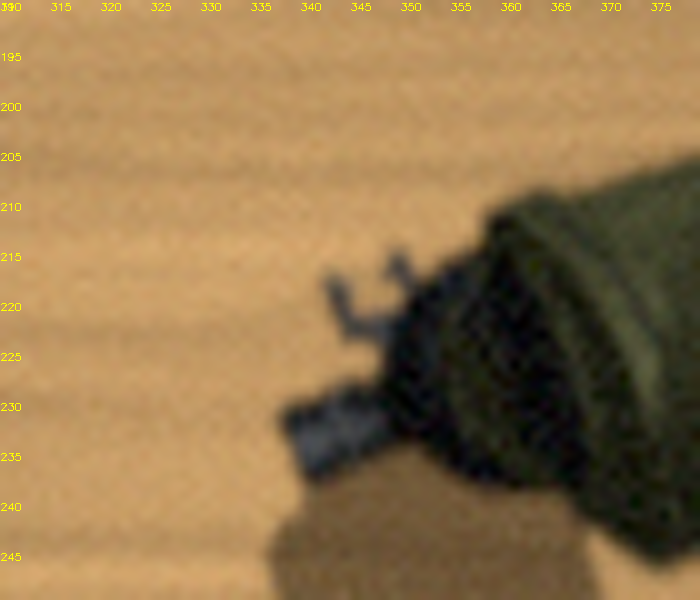

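Request:
{"api": "jog_arm", "payload": {
  "increments": [
    {"tx":0,"ty":0,"roll":0,"tz":0.01,"jaw":-1},
    {"tx":0,"ty":0,"roll":0,"tz":0.03,"jaw":-1},
    {"tx":0.003,"ty":0.01,"roll":0,"tz":0.04,"jaw":-1},
    {"tx":0.009,"ty":0.03,"roll":0,"tz":0.025,"jaw":-1},
    {"tx":0.012,"ty":0.04,"roll":0,"tz":0.01,"jaw":-1},
    {"tx":0.012,"ty":0.04,"roll":0,"tz":0,"jaw":-1},
    {"tx":0.012,"ty":0.04,"roll":0,"tz":0,"jaw":-1},
    {"tx":0.012,"ty":0.04,"roll":0,"tz":0,"jaw":-1},
    {"tx":0.011,"ty":0.035,"roll":0,"tz":0,"jaw":-1},
    {"tx":0.006,"ty":0.02,"roll":0,"tz":0,"jaw":-1}
  ]
}}

```text
t: 27.5
position: [528.5, -31.8, 120.3]
eef_rot: [179.9, 0.1, -159.2]
contact_force: [-0.3, -1.5, -0.7]
gripper_width: 10.9
```

Request:
{"api": "jog_arm", "payload": {
  "increments": [
    {"tx":0,"ty":0,"roll":0,"tz":0,"jaw":-1},
    {"tx":0,"ty":0,"roll":0,"tz":-0.01,"jaw":-1},
    {"tx":0,"ty":0,"roll":0,"tz":-0.01,"jaw":-1},
    {"tx":0,"ty":0,"roll":0,"tz":-0.01,"jaw":-1},
    {"tx":0,"ty":0,"roll":0,"tz":-0.005,"jaw":-1},
    {"tx":0,"ty":0,"roll":0,"tz":-0.003,"jaw":-1},
    {"tx":0,"ty":0,"roll":0,"tz":0,"jaw":-1},
    {"tx":0,"ty":0,"roll":0,"tz":0,"jaw":-1},
    {"tx":0,"ty":0,"roll":0,"tz":0,"jaw":-1},
    {"tx":0,"ty":0,"roll":0,"tz":0,"jaw":-1}
  ]
}}

```text
t: 28.75
position: [528.1, -34.5, 82.0]
eef_rot: [-180.0, 0.0, -159.4]
contact_force: [0.3, -0.4, -0.1]
gripper_width: 10.9
```

```bash
python3 look.py g10 215 170 265 215;  python3 look.py g10t 235 155 305 215 top
```

```text
t 28.8 scale 13.333333333333334 [527.99 -34.54  81.94] [-0.08 -0.46 -0.61] [0.03 0.01 0.06] 10.995133121743084
t 28.85 scale 10.0 [527.95 -34.57  81.92] [ 0.74  0.39 -0.76] [ 0.02 -0.06  0.  ] 11.038345476868411
```

View pics/g10.png

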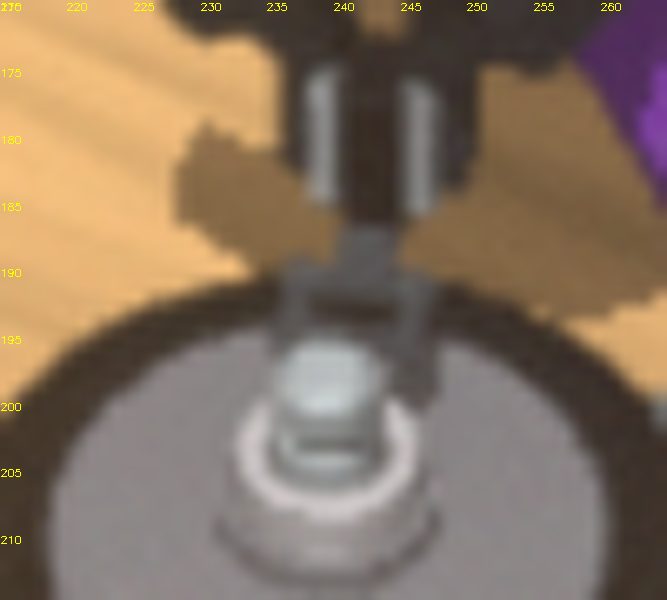

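View pics/g10t.png

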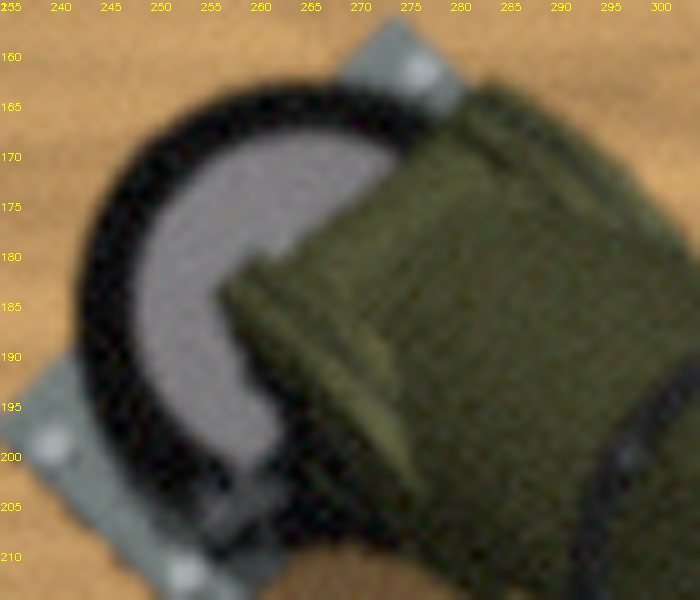

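Run:
```python
from fit import *
p=np.load('g10.npz')['p']; V=View('scene',p,(215,170,265,215))
a=np.radians(20.6);h=np.array([np.cos(a),np.sin(a)]);T=np.array([527.97,-34.55])
pr=lambda x,y,z:(V.proj(np.array([[x,y,z]]))/S-.5+.5)[0]*13.333
for nm,q,z in(('tipcentre',T+44*h,79),('L',T+44*h+15*np.array([h[1],-h[0]])*-1,79),('R',T+44*h-15*np.array([h[1],-h[0]])*-1,79),('axle tip',np.array([588,-12]),94.4),('axle groove',np.array([588,-12]),79)): print(nm,pr(*q,z).round(0))
im=V.img.clip(0,255).astype(np.uint8); m=clipmask(V,*(T+34*h),a,77)
cs,_=cv2.findContours((m>.5).astype(np.uint8),cv2.RETR_LIST,cv2.CHAIN_APPROX_NONE); cv2.drawContours(im,cs,-1,(0,255,0),1)
for xy,c in(((588,-12),(0,0,255)),((588,-11),(255,0,0))):
  for z,r in((94.4,7),(91.4,10),(74,12),(74,18),(60,22)): cv2.polylines(im,[V.proj(circ(*xy,z,r)).round().astype(int)],True,c,1)
cv2.imwrite('pics/f10.png',cv2.resize(im,(667,600)))
```

```text
tipcentre [345. 349.]
L [421. 357.]
R [268. 340.]
axle tip [326. 369.]
axle groove [328. 425.]
```

View pics/f10.png

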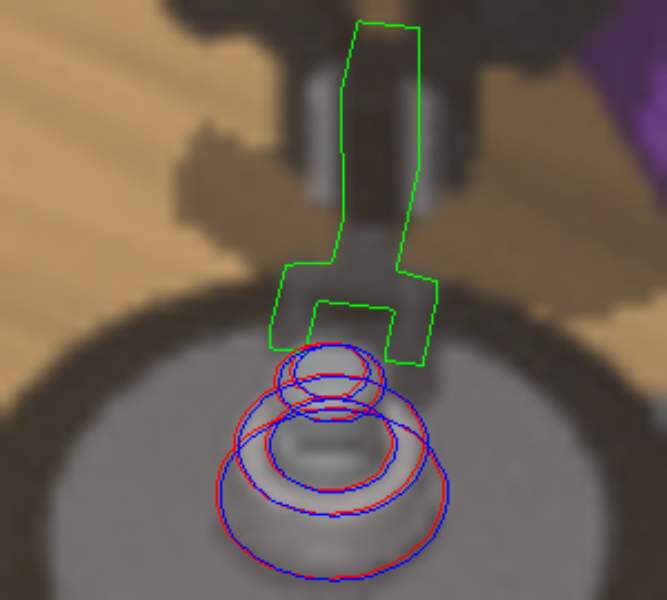

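Request:
{"api": "jog_arm", "payload": {
  "increments": [
    {"tx":0,"ty":-0.0005,"roll":0,"tz":0.0002,"jaw":-1},
    {"tx":0.0019,"ty":0.0007,"roll":0,"tz":0,"jaw":-1},
    {"tx":0.0019,"ty":0.0007,"roll":0,"tz":0,"jaw":-1},
    {"tx":0.0019,"ty":0.0007,"roll":0,"tz":0,"jaw":-1},
    {"tx":0.0019,"ty":0.0007,"roll":0,"tz":0,"jaw":-1},
    {"tx":0.0019,"ty":0.0007,"roll":0,"tz":0,"jaw":-1},
    {"tx":0.0019,"ty":0.0007,"roll":0,"tz":0,"jaw":-1},
    {"tx":0,"ty":0,"roll":0,"tz":0,"jaw":-1},
    {"tx":0,"ty":0,"roll":0,"tz":0,"jaw":-1},
    {"tx":0,"ty":0,"roll":0,"tz":0,"jaw":-1}
  ]
}}

```text
t: 30.1
position: [539.2, -30.9, 82.0]
eef_rot: [180.0, -0.0, -159.4]
contact_force: [-0.8, 1.1, -1.5]
gripper_width: 10.9
```

Request:
{"api": "jog_arm", "payload": {
  "increments": [
    {"tx":0.001,"ty":0.0004,"roll":0,"tz":0.0002,"jaw":-1},
    {"tx":0.001,"ty":0.0004,"roll":0,"tz":0,"jaw":-1},
    {"tx":0.001,"ty":0.0004,"roll":0,"tz":0,"jaw":-1},
    {"tx":0.001,"ty":0.0003,"roll":0,"tz":0,"jaw":-1},
    {"tx":0,"ty":0,"roll":0,"tz":0,"jaw":-1},
    {"tx":0,"ty":0,"roll":0,"tz":0,"jaw":-1},
    {"tx":0,"ty":0,"roll":0,"tz":0,"jaw":-1},
    {"tx":0,"ty":0,"roll":0,"tz":0,"jaw":-1},
    {"tx":0,"ty":0,"roll":0,"tz":0,"jaw":-1},
    {"tx":0,"ty":0,"roll":0,"tz":0,"jaw":-1}
  ]
}}

```text
t: 31.35
position: [543.3, -29.3, 82.2]
eef_rot: [180.0, -0.0, -159.4]
contact_force: [-0.5, 0.3, -2.0]
gripper_width: 11.0
```

```bash
python3 look.py g11 215 170 265 215
```

```text
t 31.4 scale 13.333333333333334 [543.32 -29.34  82.21] [-0.19  0.   -1.13] [ 0.04 -0.06  0.03] 10.94300705337245
```

View pics/g11.png

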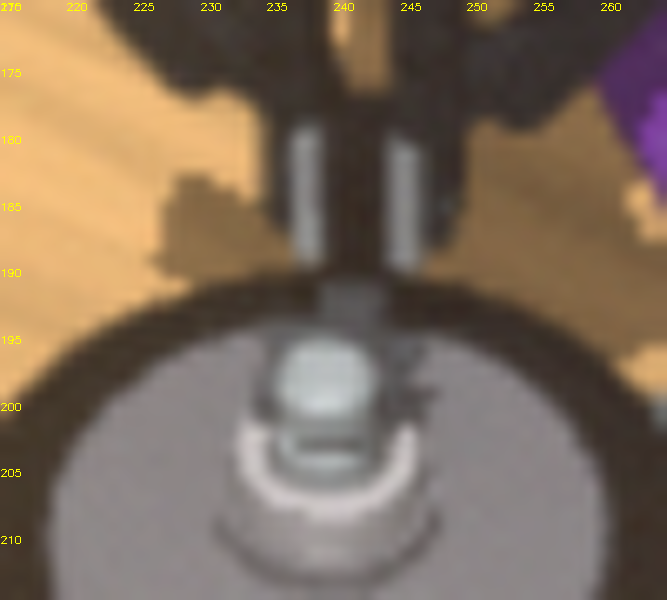

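Request:
{"api": "jog_arm", "payload": {
  "increments": [
    {"tx":0.001,"ty":0.0004,"roll":0,"tz":0,"jaw":-1},
    {"tx":0.001,"ty":0.0004,"roll":0,"tz":0,"jaw":-1},
    {"tx":0.001,"ty":0.0003,"roll":0,"tz":0,"jaw":-1},
    {"tx":0,"ty":0,"roll":0,"tz":0,"jaw":-1},
    {"tx":0,"ty":0,"roll":0,"tz":0,"jaw":-1},
    {"tx":0,"ty":0,"roll":0,"tz":0,"jaw":-1},
    {"tx":0,"ty":0,"roll":0,"tz":0,"jaw":-1},
    {"tx":0,"ty":0,"roll":0,"tz":0,"jaw":-1},
    {"tx":0,"ty":0,"roll":0,"tz":0,"jaw":-1},
    {"tx":0,"ty":0,"roll":0,"tz":0,"jaw":-1}
  ]
}}

```text
t: 32.65
position: [546.0, -28.4, 82.1]
eef_rot: [180.0, -0.0, -159.4]
contact_force: [-1.9, -1.7, -0.8]
gripper_width: 10.6
```

Request:
{"api": "jog_arm", "payload": {
  "increments": [
    {"tx":0.0005,"ty":0.0002,"roll":0,"tz":0,"jaw":-1},
    {"tx":0.0005,"ty":0.0002,"roll":0,"tz":0,"jaw":-1},
    {"tx":0.0005,"ty":0.0002,"roll":0,"tz":0,"jaw":-1},
    {"tx":0,"ty":0,"roll":0,"tz":0,"jaw":-1},
    {"tx":0,"ty":0,"roll":0,"tz":0,"jaw":-1},
    {"tx":0,"ty":0,"roll":0,"tz":0,"jaw":-1},
    {"tx":0,"ty":0,"roll":0,"tz":0,"jaw":-1},
    {"tx":0,"ty":0,"roll":0,"tz":0,"jaw":-1},
    {"tx":0,"ty":0,"roll":0,"tz":0,"jaw":-1},
    {"tx":0,"ty":0,"roll":0,"tz":0,"jaw":-1}
  ]
}}

```text
t: 33.9
position: [546.5, -28.2, 81.9]
eef_rot: [-180.0, -0.2, -159.4]
contact_force: [-4.2, -1.1, -0.8]
gripper_width: 10.7
```

Request:
{"api": "jog_arm", "payload": {
  "increments": [
    {"tx":0,"ty":0,"roll":0,"tz":0.0005,"jaw":-1},
    {"tx":0,"ty":0,"roll":0,"tz":0.0005,"jaw":-1},
    {"tx":0,"ty":0,"roll":0,"tz":0.0005,"jaw":-1},
    {"tx":0,"ty":0,"roll":0,"tz":0.0005,"jaw":-1},
    {"tx":0,"ty":0,"roll":0,"tz":0,"jaw":-1},
    {"tx":0,"ty":0,"roll":0,"tz":0,"jaw":-1},
    {"tx":0,"ty":0,"roll":0,"tz":0,"jaw":-1},
    {"tx":0,"ty":0,"roll":0,"tz":0,"jaw":-1},
    {"tx":0,"ty":0,"roll":0,"tz":0,"jaw":-1},
    {"tx":0,"ty":0,"roll":0,"tz":0,"jaw":-1}
  ]
}}

```text
t: 35.15
position: [546.9, -28.0, 83.7]
eef_rot: [180.0, -0.1, -159.4]
contact_force: [-4.9, -2.7, -10.2]
gripper_width: 11.1
```

Request:
{"api": "jog_arm", "payload": {
  "increments": [
    {"tx":0,"ty":0,"roll":0,"tz":-0.001,"jaw":-1},
    {"tx":0,"ty":0,"roll":0,"tz":-0.0006,"jaw":-1},
    {"tx":0,"ty":0,"roll":0,"tz":0,"jaw":-1},
    {"tx":0.0005,"ty":0.0002,"roll":0,"tz":0,"jaw":-1},
    {"tx":0.0005,"ty":0.0002,"roll":0,"tz":0,"jaw":-1},
    {"tx":0,"ty":0,"roll":0,"tz":0,"jaw":-1},
    {"tx":0,"ty":0,"roll":0,"tz":0,"jaw":-1},
    {"tx":0,"ty":0,"roll":0,"tz":0,"jaw":-1},
    {"tx":0,"ty":0,"roll":0,"tz":0,"jaw":-1},
    {"tx":0,"ty":0,"roll":0,"tz":0,"jaw":-1}
  ]
}}

```text
t: 36.4
position: [548.5, -27.4, 83.2]
eef_rot: [-180.0, -0.0, -159.4]
contact_force: [-5.9, -2.2, -1.0]
gripper_width: 11.1
```

```bash
python3 look.py g12 220 175 260 211
```

```text
t 36.45 scale 16.666666666666668 [548.69 -27.38  83.2 ] [-5.85 -2.5  -2.22] [-0.58  1.39 -0.04] 10.732651465383302
```

View pics/g12.png

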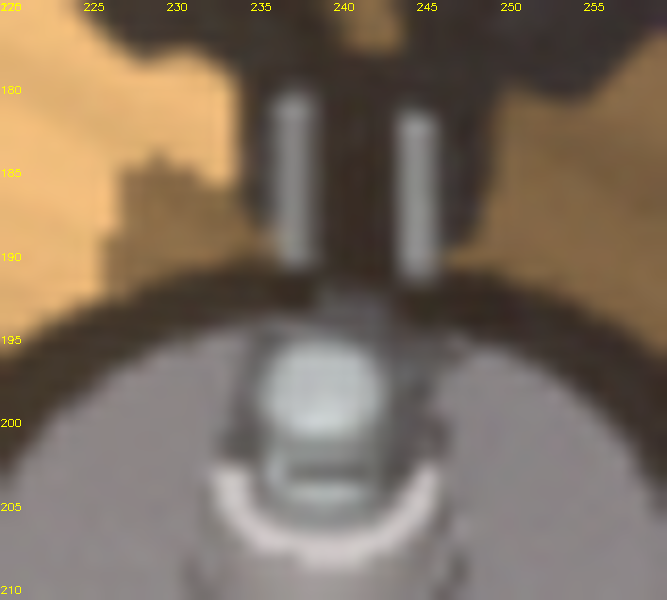

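Request:
{"api": "jog_arm", "payload": {
  "increments": [
    {"tx":0.0002,"ty":0.0001,"roll":0,"tz":-0.0003,"jaw":-1},
    {"tx":0.0002,"ty":0.0001,"roll":0,"tz":0,"jaw":-1},
    {"tx":0.0002,"ty":0.0001,"roll":0,"tz":0,"jaw":-1},
    {"tx":0.0002,"ty":0,"roll":0,"tz":0,"jaw":-1},
    {"tx":0.0002,"ty":0.0001,"roll":0,"tz":0,"jaw":-1},
    {"tx":0,"ty":0,"roll":0,"tz":0,"jaw":-1},
    {"tx":0,"ty":0,"roll":0,"tz":0,"jaw":-1},
    {"tx":0,"ty":0,"roll":0,"tz":0,"jaw":-1},
    {"tx":0,"ty":0,"roll":0,"tz":0,"jaw":-1},
    {"tx":0,"ty":0,"roll":0,"tz":0,"jaw":-1}
  ]
}}

```text
t: 37.7
position: [552.2, -25.9, 82.9]
eef_rot: [180.0, 0.3, -159.3]
contact_force: [6.1, 0.4, -5.6]
gripper_width: 11.3
```

Request:
{"api": "jog_arm", "payload": {
  "increments": [
    {"tx":0.0005,"ty":0.0002,"roll":0,"tz":0,"jaw":-1},
    {"tx":0.0005,"ty":0.0002,"roll":0,"tz":0,"jaw":-1},
    {"tx":0.0005,"ty":0.0002,"roll":0,"tz":0,"jaw":-1},
    {"tx":0.0005,"ty":0.0002,"roll":0,"tz":0,"jaw":-1},
    {"tx":0.0005,"ty":0.0001,"roll":0,"tz":0,"jaw":-1},
    {"tx":0,"ty":0,"roll":0,"tz":0,"jaw":-1},
    {"tx":0,"ty":0,"roll":0,"tz":0,"jaw":-1},
    {"tx":0,"ty":0,"roll":0,"tz":0,"jaw":-1},
    {"tx":0,"ty":0,"roll":0,"tz":0,"jaw":-1},
    {"tx":0,"ty":0,"roll":0,"tz":0,"jaw":-1}
  ]
}}

```text
t: 38.95
position: [552.3, -25.9, 82.4]
eef_rot: [180.0, -0.0, -159.4]
contact_force: [3.1, -0.4, 0.8]
gripper_width: 11.0
```

Request:
{"api": "jog_arm", "payload": {
  "increments": [
    {"tx":0.0004,"ty":0.0002,"roll":0,"tz":0,"jaw":-1},
    {"tx":0.0003,"ty":0.0001,"roll":0,"tz":0,"jaw":-1},
    {"tx":0.0003,"ty":0.0001,"roll":0,"tz":0,"jaw":-1},
    {"tx":0,"ty":0,"roll":0,"tz":0,"jaw":-1},
    {"tx":0,"ty":0,"roll":0,"tz":0,"jaw":-1},
    {"tx":0,"ty":0,"roll":0,"tz":0,"jaw":-1},
    {"tx":0,"ty":0,"roll":0,"tz":0,"jaw":-1},
    {"tx":0,"ty":0,"roll":0,"tz":0,"jaw":-1},
    {"tx":0,"ty":0,"roll":0,"tz":0,"jaw":-1},
    {"tx":0,"ty":0,"roll":0,"tz":0,"jaw":-1}
  ]
}}

```text
t: 40.2
position: [553.3, -25.6, 82.3]
eef_rot: [180.0, -0.0, -159.4]
contact_force: [2.4, -0.1, -0.8]
gripper_width: 11.1
```

Request:
{"api": "jog_arm", "payload": {
  "increments": [
    {"tx":0.0004,"ty":0.0002,"roll":0,"tz":0,"jaw":-1},
    {"tx":0.0004,"ty":0.0001,"roll":0,"tz":0,"jaw":-1},
    {"tx":0.0004,"ty":0.0001,"roll":0,"tz":0,"jaw":-1},
    {"tx":0.0003,"ty":0.0001,"roll":0,"tz":0,"jaw":-1},
    {"tx":0,"ty":0,"roll":0,"tz":0,"jaw":-1},
    {"tx":0,"ty":0,"roll":0,"tz":0,"jaw":-1},
    {"tx":0,"ty":0,"roll":0,"tz":0,"jaw":-1},
    {"tx":0,"ty":0,"roll":0,"tz":0,"jaw":-1},
    {"tx":0,"ty":0,"roll":0,"tz":0,"jaw":-1},
    {"tx":0,"ty":0,"roll":0,"tz":0,"jaw":-1}
  ]
}}

```text
t: 41.45
position: [553.7, -25.4, 82.1]
eef_rot: [180.0, -0.1, -159.4]
contact_force: [-4.5, -2.3, 3.0]
gripper_width: 10.6
```

Request:
{"api": "jog_arm", "payload": {
  "increments": [
    {"tx":0.0004,"ty":0.0002,"roll":0,"tz":0.0002,"jaw":-1},
    {"tx":0.0004,"ty":0.0001,"roll":0,"tz":0,"jaw":-1},
    {"tx":0.0003,"ty":0.0001,"roll":0,"tz":0,"jaw":-1},
    {"tx":0,"ty":0,"roll":0,"tz":0,"jaw":-1},
    {"tx":0,"ty":0,"roll":0,"tz":0,"jaw":-1},
    {"tx":0,"ty":0,"roll":0,"tz":0,"jaw":-1},
    {"tx":0,"ty":0,"roll":0,"tz":0,"jaw":-1},
    {"tx":0,"ty":0,"roll":0,"tz":0,"jaw":-1},
    {"tx":0,"ty":0,"roll":0,"tz":0,"jaw":-1},
    {"tx":0,"ty":0,"roll":0,"tz":0,"jaw":-1}
  ]
}}

```text
t: 42.7
position: [553.8, -25.4, 82.2]
eef_rot: [-180.0, -0.3, -159.4]
contact_force: [-6.9, -2.0, 4.1]
gripper_width: 10.6
```

Request:
{"api": "jog_arm", "payload": {
  "increments": [
    {"tx":0.0006,"ty":0.0002,"roll":0,"tz":0,"jaw":-1},
    {"tx":0.0006,"ty":0.0002,"roll":0,"tz":0,"jaw":-1},
    {"tx":0.0006,"ty":0.0002,"roll":0,"tz":0,"jaw":-1},
    {"tx":0.0006,"ty":0.0002,"roll":0,"tz":0,"jaw":-1},
    {"tx":0,"ty":0,"roll":0,"tz":0,"jaw":-1},
    {"tx":0,"ty":0,"roll":0,"tz":0,"jaw":-1},
    {"tx":0,"ty":0,"roll":0,"tz":0,"jaw":-1},
    {"tx":0,"ty":0,"roll":0,"tz":0,"jaw":-1},
    {"tx":0,"ty":0,"roll":0,"tz":0,"jaw":-1},
    {"tx":0,"ty":0,"roll":0,"tz":0,"jaw":-1}
  ]
}}

```text
t: 43.95
position: [554.0, -25.4, 81.8]
eef_rot: [-180.0, -0.5, -159.4]
contact_force: [-9.5, -3.2, 5.2]
gripper_width: 10.9
```

```bash
python3 look.py g13 220 175 260 211
```

```text
t 44.0 scale 16.666666666666668 [554.05 -25.45  81.82] [-9.87 -3.31  5.84] [-0.65  2.07  0.  ] 10.770481800305868
```

View pics/g13.png

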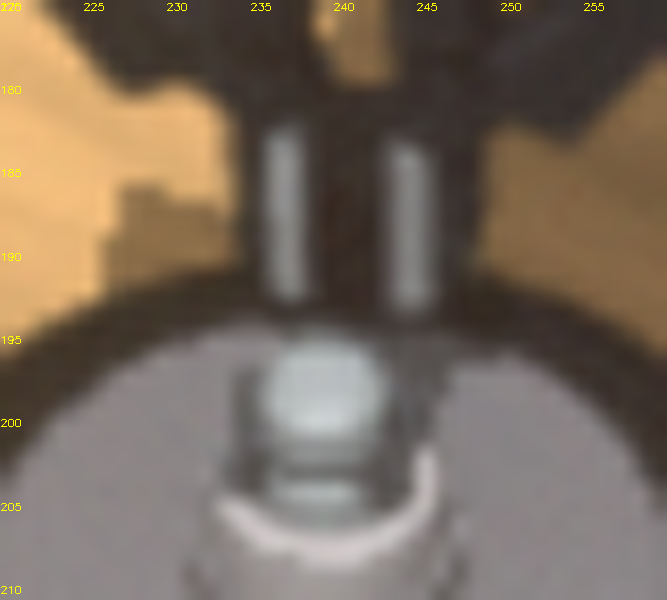

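Request:
{"api": "jog_arm", "payload": {
  "increments": [
    {"tx":0.0007,"ty":0.0003,"roll":0,"tz":0,"jaw":-1},
    {"tx":0.0007,"ty":0.0002,"roll":0,"tz":0,"jaw":-1},
    {"tx":0.0007,"ty":0.0003,"roll":0,"tz":0,"jaw":-1},
    {"tx":0.0007,"ty":0.0003,"roll":0,"tz":0.0002,"jaw":-1},
    {"tx":0,"ty":0,"roll":0,"tz":0,"jaw":-1},
    {"tx":0,"ty":0,"roll":0,"tz":0,"jaw":-1},
    {"tx":0,"ty":0,"roll":0,"tz":0,"jaw":-1},
    {"tx":0,"ty":0,"roll":0,"tz":0,"jaw":-1},
    {"tx":0,"ty":0,"roll":0,"tz":0,"jaw":-1},
    {"tx":0,"ty":0,"roll":0,"tz":0,"jaw":-1}
  ]
}}

```text
t: 45.25
position: [554.2, -25.4, 81.7]
eef_rot: [-180.0, -0.8, -159.4]
contact_force: [-14.6, -4.3, 8.8]
gripper_width: 10.9
```

Request:
{"api": "jog_arm", "payload": {
  "increments": [
    {"tx":0.0008,"ty":0.0003,"roll":0,"tz":0.0002,"jaw":-1},
    {"tx":0.0008,"ty":0.0003,"roll":0,"tz":0.0002,"jaw":-1},
    {"tx":0.0008,"ty":0.0003,"roll":0,"tz":0,"jaw":-1},
    {"tx":0.0008,"ty":0.0003,"roll":0,"tz":0,"jaw":-1},
    {"tx":0,"ty":0,"roll":0,"tz":0,"jaw":-1},
    {"tx":0,"ty":0,"roll":0,"tz":0,"jaw":-1},
    {"tx":0,"ty":0,"roll":0,"tz":0,"jaw":-1},
    {"tx":0,"ty":0,"roll":0,"tz":0,"jaw":-1},
    {"tx":0,"ty":0,"roll":0,"tz":0,"jaw":-1},
    {"tx":0,"ty":0,"roll":0,"tz":0,"jaw":-1}
  ]
}}

```text
t: 46.5
position: [554.3, -25.4, 81.9]
eef_rot: [-180.0, -1.2, -159.4]
contact_force: [-19.9, -6.6, 12.7]
gripper_width: 10.7
```

Request:
{"api": "jog_arm", "payload": {
  "increments": [
    {"tx":0.0008,"ty":0.0003,"roll":0,"tz":0.0002,"jaw":-1},
    {"tx":0.0008,"ty":0.0003,"roll":0,"tz":0,"jaw":-1},
    {"tx":0.0008,"ty":0.0003,"roll":0,"tz":0,"jaw":-1},
    {"tx":0,"ty":0,"roll":0,"tz":0,"jaw":-1},
    {"tx":0,"ty":0,"roll":0,"tz":0,"jaw":-1},
    {"tx":0,"ty":0,"roll":0,"tz":0,"jaw":-1},
    {"tx":0,"ty":0,"roll":0,"tz":0,"jaw":-1},
    {"tx":0,"ty":0,"roll":0,"tz":0,"jaw":-1},
    {"tx":0,"ty":0,"roll":0,"tz":0,"jaw":-1},
    {"tx":0,"ty":0,"roll":0,"tz":0,"jaw":-1}
  ]
}}

```text
t: 47.75
position: [554.4, -25.4, 82.0]
eef_rot: [-179.9, -1.5, -159.4]
contact_force: [-24.4, -7.1, 18.9]
gripper_width: 10.9
```

Request:
{"api": "jog_arm", "payload": {
  "increments": [
    {"tx":-0.0025,"ty":-0.0009,"roll":0,"tz":0,"jaw":-1},
    {"tx":-0.0025,"ty":-0.0009,"roll":0,"tz":-0.0002,"jaw":-1},
    {"tx":-0.0025,"ty":-0.0009,"roll":0,"tz":0,"jaw":-1},
    {"tx":-0.0025,"ty":-0.0009,"roll":0,"tz":0,"jaw":-1},
    {"tx":-0.0013,"ty":-0.0005,"roll":0,"tz":0,"jaw":-1},
    {"tx":0,"ty":0,"roll":0,"tz":0,"jaw":-1},
    {"tx":0,"ty":0,"roll":0,"tz":0,"jaw":-1},
    {"tx":0,"ty":0,"roll":0,"tz":0,"jaw":-1},
    {"tx":0,"ty":0,"roll":0,"tz":0,"jaw":-1},
    {"tx":0,"ty":0,"roll":0,"tz":0,"jaw":-1}
  ]
}}

```text
t: 49.0
position: [553.9, -25.4, 82.4]
eef_rot: [180.0, -0.2, -159.4]
contact_force: [-4.9, -2.7, -5.2]
gripper_width: 10.6
```

Request:
{"api": "jog_arm", "payload": {
  "increments": [
    {"tx":-0.0008,"ty":-0.0005,"roll":0,"tz":-0.0004,"jaw":-1},
    {"tx":0,"ty":0,"roll":0,"tz":0,"jaw":-1},
    {"tx":0,"ty":0,"roll":0,"tz":0,"jaw":-0.6},
    {"tx":0,"ty":0,"roll":0,"tz":0,"jaw":-0.4},
    {"tx":0,"ty":0,"roll":0,"tz":0,"jaw":-0.2},
    {"tx":0,"ty":0,"roll":0,"tz":0,"jaw":0},
    {"tx":0,"ty":0,"roll":0,"tz":0,"jaw":0},
    {"tx":0,"ty":0,"roll":0,"tz":0,"jaw":0},
    {"tx":0,"ty":0,"roll":0,"tz":0,"jaw":0},
    {"tx":0,"ty":0,"roll":0,"tz":0,"jaw":0}
  ]
}}

```text
t: 50.25
position: [554.6, -25.2, 82.7]
eef_rot: [180.0, -0.0, -159.4]
contact_force: [0.1, 0.0, 0.6]
gripper_width: 42.7
```

```bash
python3 look.py g14 215 170 265 215
```

```text
t 50.3 scale 13.333333333333334 [554.63 -25.23  82.72] [-0.08 -0.48  0.  ] [ 0.06 -0.01  0.01] 42.43286305480903
```

View pics/g14.png

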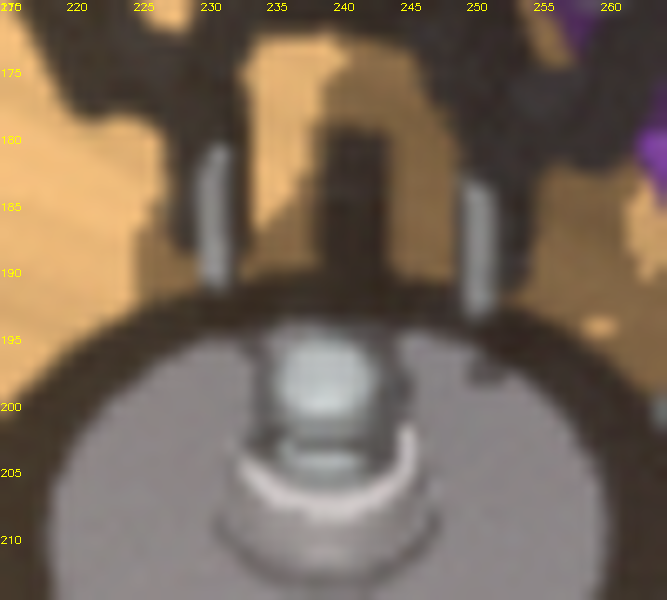

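The clip stays in the groove with the fingers open and clear of the block. Now I'll lift straight up.

Request:
{"api": "jog_arm", "payload": {
  "increments": [
    {"tx":0,"ty":0,"roll":0,"tz":0.005,"jaw":0},
    {"tx":0,"ty":0,"roll":0,"tz":0.01,"jaw":0},
    {"tx":0,"ty":0,"roll":0,"tz":0.02,"jaw":0},
    {"tx":0,"ty":0,"roll":0,"tz":0.03,"jaw":0},
    {"tx":0,"ty":0,"roll":0,"tz":0.03,"jaw":0},
    {"tx":-0.02,"ty":0,"roll":0,"tz":0.03,"jaw":0},
    {"tx":-0.03,"ty":0,"roll":0,"tz":0.02,"jaw":0},
    {"tx":-0.03,"ty":0,"roll":0,"tz":0.01,"jaw":0},
    {"tx":-0.02,"ty":0,"roll":0,"tz":0,"jaw":0},
    {"tx":0,"ty":0,"roll":0,"tz":0,"jaw":0}
  ]
}}

```text
t: 51.55
position: [453.5, -25.5, 238.5]
eef_rot: [-179.9, -0.0, -159.3]
contact_force: [1.0, 0.5, 0.3]
gripper_width: 42.5
```

```bash
python3 look.py g15 215 170 265 215
python3 - <<'E'
from fit import *
p=np.load('g15.npz')['p']; V=View('scene',p,(215,170,265,215)); a=np.radians(20.6);h=np.array([np.cos(a),np.sin(a)])
o=[]
for A in((587.7,-12.9),):
  im=cv2.convertScaleAbs(V.img.clip(0,255).astype(np.uint8),alpha=1.4,beta=-20)
  m=clipmask(V,*A,a,77); cs,_=cv2.findContours((m>.5).astype(np.uint8),cv2.RETR_LIST,cv2.CHAIN_APPROX_NONE); cv2.drawContours(im,cs,-1,(0,255,0),1)
  cv2.imwrite('pics/f15.png',cv2.resize(im,(667,600)))
E
```

```text
t 51.6 scale 13.333333333333334 [455.02 -25.31 238.4 ] [ 0.61 -0.23 -0.41] [-0.01 -0.01  0.  ] 42.87203113703811
```

View pics/g15.png

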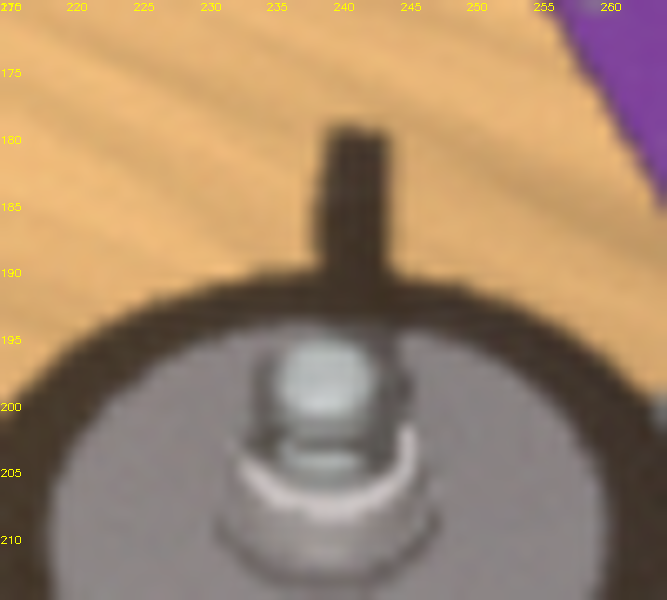

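View pics/f15.png

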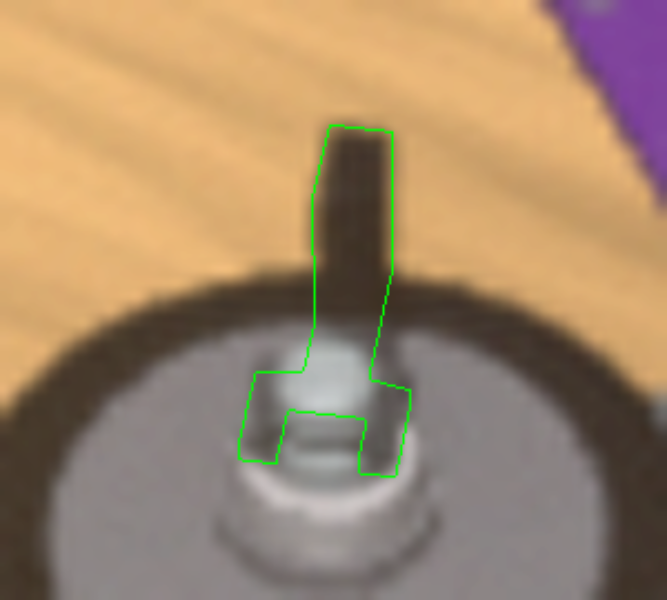

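The released clip matches the predicted home pose, with its arms either side of the axle and the block at (240,185). The spacer lies flat below it. One full look, then I'll hand it in.

Run:
```python
from h import *
p,d=camera('scene'); cv2.imwrite('pics/end.png',cv2.resize(p,(800,600)))
q=np.load('scene0.npz')['p']; cv2.imwrite('pics/diff.png',cv2.resize(cv2.absdiff(p,q),(800,600)))
job_done(); print(sense()['t'])
```

```text
the job is handed in; nothing more can be done
the job is handed in; nothing more can be done
```

View pics/end.png

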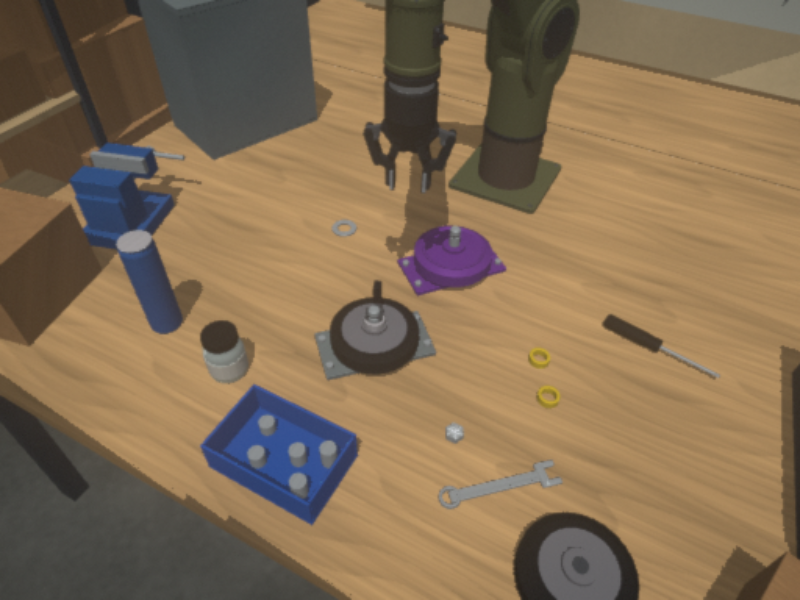

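The spacer is on the hub and the clip is in the axle groove. I let go of both and handed the job in at about 52 s.

- **Spacer:** I put the grey spacer over the axle until it sat on the hub. The picture shows it lying flat.
- **Axle height:** Touching the axle end with the shut fingers gave 94.4 mm above the bench, so the groove should run from 76.4 to 82.0 mm.
- **Clip:** I felt the groove's upper edge, then pushed. The clip snapped over at some point after a 6 N reading, and I pressed on to 25 N sideways.
- **Release:** I took the push off, opened the jaws and lifted clear; the force then read about zero.

**Last checks:** After release the clip stayed in the groove and matched the predicted home outline to within about a pixel. The final picture shows the other things where they were at the start, and the arm clear.

**Checks that disagreed:**
- Full seating came about 1.5 to 2 mm earlier along the push than my camera estimate. That is about the estimate's own error, so I went by the force.
- At the last of the push the tool tilted about 1.5° and showed up to 19 N upward. Both went away when I took the push off.
- Force was read only at the end of each move, so I did not see the peak at the snap.

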